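Put away the washed tea and coffee things at the cafe bar

ROBOT

A 6-joint arm with a two-finger parallel gripper is mounted at the origin on the work surface. World frame = base frame: x ahead of the robot, y to its left, z up, the work surface at z = 0. Lengths are in m, angles in degrees, forces in N, time in s.
With the tool pointing down it reaches from about 0.375 to 0.9 m from the base axis. Payload 3.1 kg.
Tool frame: the origin (TCP) lies midway between the tips of the shut fingers; the grasp point (between the pads) lies 19 mm behind it; x points along the fingers, z is the direction in which the jaws open and shut, and the axes are right-handed (so a half turn about x gives the same grasp; the last joint's range is limited). The gripper opens to 87 mm and grips with 3 to 60 N. Pads are 19 mm wide; open, the fingers measure 117 mm over their backs; the gripper's body (75 mm by 190 mm) begins 51 mm behind the grasp point.
Start: joints at [62.71, 30.224, 82.088, -0, 67.689, -10.227], TCP at [0.183, 0.597, 0.223] pointing down, gripper open.
Joint ranges: [-176.69, 176.69], [-43.24, 126.21], [12.49, 139.97], [-82, 262], [0, 151.66], [-163.58, 163.58]. Speed limits (degrees/s): [159.86, 159.86, 180, 180, 180, 180].

INTERFACE

Orientations are given as a 3x3 rotation matrix whose columns are the frame's x, y, z axes.
In Python, from rig import * gives the robot as it stands.
- The arm moves only by the tool play_rows, never from a script. Its argument "rows" is a list that holds one entry, the list of rows, each a list of 7 numbers: the shift along the tool's x, y, z in m, then the turn, a rotation vector about the tool's x, y, z in degrees, then the finger opening in m, from 0 to 0.087. A call has 1 to 12 rows; each row is the pose to reach, as a shift and turn from the pose commanded when the call began, along the tool's axes at that moment; what a row does not reach only later rows make up. A row lasts 1/10 s, in which the tool goes at most 50 mm and 8.59 degrees, less where a joint would pass 70% of its speed; a pose out of reach is approached as far as the arm can. A call with a gripper value outside its range is refused whole. The fingers move at their own pace and stop on an object; the grip force is fixed at half the most. Time passes only in rows, so rows that repeat a pose let the fingers close. It gives the time, the measured TCP pose, the force and the opening at its end, in the units of the state.
- read_state(): the state, without advancing time (a new reading comes with each control period).
- capture(name): name is "scene" or "top"; returns a dict with "pixels" (400x640x3 uint8, red, green, blue), "intrinsics" (3x3 intrinsics, pixels), "k1" (the pictures are not rectified: a ray, as slopes to the right and down, at radius r is drawn at 1 + k1 r^2 times it, then the intrinsics apply), "rvec" (rotation vector, rad) and "tvec" (3), from world to camera coordinates, as OpenCV has them. Camera axes: x right, y down, z forward; pixel columns grow to the right and rows downward; lengths in m; the calibration is good to about 2 mm. A picture is of the moment at which its call begins. There is no depth.
- hand_in(): hands the job in, once; it reports no verdict.
Trained networks look in the newest picture that a camera, given by its name, has taken for a name from the list of things; names that differ only in an ending like _2 or _b are one class to them, and where a whole thing is asked for, a point or a joint stands for the part that bears it (a point fixed in the world has none). Each returns a list of dicts, best first, with "p" (0 to 1); they miss things now and then, are a little off and sometimes report something else, mostly with a low value. They report only what shows in the picture. A call takes as long as a camera call. They do not tell look-alikes from the thing itself.
- trace(camera, target): "mask" (400x640 bool, what is visible of it) and "at" ([column, row] in pixels, amid what is visible of it).
The state is a dict: "time_s": time; "joint_positions": joint angles; "qvel": joint speeds; "tau": joint torques, N m; "position": TCP position; "tcp_rot": TCP orientation; "force": force on the tool from outside, world axes, zero at the start; "moment": the same for the moment, N m; "opening": opening from 0.0 (shut) to 1.0 (fully open).
Only numpy, scipy, OpenCV 4.12 (cv2) and the standard library are available. Lean on these libraries where they do the work, as an engineer would, in place of code of your own. Each camera call takes 0.05 s, during which the arm holds its last target.

TASK

The washed tea and coffee things have come up mixed on the black bar mat: put each one away where it belongs. Hang the steel infuser fully home in the white teapot and then lay the pot's lid on it; stand the loose cup upright in the free half of the wooden tray, without shifting the cup that already stands there; stand the steel milk jug upright well on the slotted steel drip tray, and lay the teaspoon inside the cutlery box.

Things in the scene. Friction and masses are not known exactly. Their poses are not given: they have to be found in the camera images.
- infuser_c (a point): Steel tea infuser upright on the black bar mat (mat top at z = 3 mm): perforated basket 41 mm across, 52 mm long, under a collar 62 mm outside, 47 mm inside, 12 mm high; 64 mm high in all, 80 g. Point: centre of the collar, 58 mm above the foot; z up its axis. Grip the collar from outside; the fingers then pass outside the pot's neck.
- lid_c (a point): White teapot lid, right way up on the bar mat, 70 g: spigot 38 mm across, 6 mm deep, fits in the infuser's collar; disc 60 mm across; round knob 22 mm across. Heights above the spigot's foot: disc's underside 6, disc's top 9 at the edge to 12.5 at the knob's root, knob's top 36 mm. Point: middle of the knob, at 24 mm; z up. Grip the knob with the fingertips, above the disc.
- cup_c (a point): The loose white espresso cup, upright on the bar mat, open at the top: 55 mm high, 57 mm across at the rim, 53 mm low down, foot 42 mm; 130 g. Handle along its +y, reaching 52 mm from the axis: grip from above, fingers on the +x and -x sides. Point: on the axis half-way up (27.5 mm above the foot); z up.
- jug_c (a point): Small steel milk jug, upright on the bar mat, open at the top: 72 mm high, 57 mm across at the foot, 54 mm at the rim; 160 g. Handle along its +y, reaching 57 mm from the axis; lip along -y, 38 mm. Grip from above, fingers on the +x and -x sides. Point: on the axis half-way up (36 mm above the foot); z up.
- spoon_c (a point): Steel teaspoon lying on the bar mat, bowl up, 30 g: 142 mm long along its x, bowl 29 mm wide at the +x end. Point: on the handle near the balance point, 7 mm above what it lies on; the handle there is 9.5 mm wide, 4.5 mm thick. From the point it reaches 76 mm to the bowl's tip (+x), 66 mm to the handle's end (-x). z up.
- teapot_mouth (a point): White teapot, stands firm, place varies. Point: centre of its mouth at rim height, 102 mm up; z up. Mouth 50 mm across, free 90 mm down; neck 58 mm outside, 22 mm high, over a body 114 mm across. Spout along +y (to 104 mm, 91 mm high), handle along -y (to 102 mm). Seated, the infuser's collar rests on the rim (its point 6 mm above this one); the lid on it has its point 30 mm above this one.
- cup_tray: Light wooden cup tray, stands firm, place varies: 130 mm along x, 220 mm along y, 14 mm high, walls 6 mm, floor 6 mm above the work surface. Origin: centre of its underside. One espresso cup already stands in its -y half; the +y half is free (its middle at y = +50 mm).
- kept_cup_c (a point): The espresso cup that already stands in the -y half of the cup tray, of the same make as the loose one; to be left where it is. Point: on its axis half-way up (27.5 mm above its foot). Handle along its own +y, roughly the tray's +x; z up.
- drip_tray: Flat steel drip tray with a slotted top (dark slots), stands firm, place varies: 130 mm along x, 170 mm along y, flat top 15 mm above the work surface, no rim. Origin: centre of its underside.
- cutlery_box: Dark wooden open-topped cutlery box with a grey lining, stands firm, place varies: 100 mm along x, 200 mm along y, 45 mm high, walls 6 mm (88 by 188 mm inside), floor 6 mm above the work surface. Origin: centre of its underside.
There are look-alikes about, which are no part of the job. Leave any blue or pink look-alike of the part that bears infuser_c alone.

How it is judged:
By the outcome, as a careful person would: the job done as asked, in the order asked, and still so for the second after the job is handed in, with the robot touching nothing.
It also fails if it takes over 134 s, if anything falls off the work surface, if the arm or the gripper's body presses on something with over 40 N, if the wrist force passes 120 N, or if a joint passes its speed limit or range.

## Working session

There is one attempt and no reset: what is moved stays moved. The work goes in short steps, Python scripts to look and compute and a tool call to move; the robot and the scene stay as the last step left them, time stands still between calls to the robot, and variables do not carry over. Pictures are saved under pics/ and viewed, and the job is handed in when it is done.

Besides the shell and the picture viewer there is one more tool, called after "Request:" as name([rows], argument=value, ...), one row to a line, values as JSON. play_rows: Moves the arm, as the interface text tells. Its arguments: {"type":"object","properties":{"rows":{"type":"array"}},"required":["rows"]}

```bash
ls; mkdir -p pics; python3 - <<'E'
from rig import *
import cv2
s=read_state(); print({k:(s[k]) for k in s})
for n in ("scene","top"):
    c=capture(n); cv2.imwrite(f"pics/{n}0.png",c["pixels"][:,:,::-1]); print(n,c["intrinsics"],c["k1"],c["rvec"],c["tvec"])
E
```

```text
pics
{'time_s': 0.0, 'joint_positions': array([ 6.27094279e+01,  3.02780489e+01,  8.21547946e+01,  1.68996188e-03,
        6.76890421e+01, -1.02284210e+01]), 'qvel': array([-0.04038573, -0.05819805,  0.08844339, -0.00109872,  0.02139697,
        0.0194041 ]), 'tau': array([-5.79813022e-04, -4.40032876e+01, -1.76592100e+01,  6.33171550e-02,
        5.80625923e-02, -1.56423148e-04]), 'position': array([0.18302298, 0.59685394, 0.2215903 ]), 'tcp_rot': array([[-9.99625340e-04, -9.55983550e-01,  2.93418564e-01],
       [-1.87800697e-03,  2.93419988e-01,  9.55981791e-01],
       [-9.99997737e-01,  4.04581516e-04, -2.08865382e-03]]), 'force': array([-0.19456606,  0.52156477, -0.11129142]), 'moment': array([-0.00478291, -0.01305212, -0.00722439]), 'opening': 1.0003558777466839}
scene [[385.24254336   0.         313.89855263]
 [  0.         385.24254336 193.24473019]
 [  0.           0.           1.        ]] -0.022668871575077226 [ 1.2876089   2.18137816 -0.98310383] [ 0.24455066 -0.19717329  1.24446798]
top [[447.70187287   0.         329.22338658]
 [  0.         447.70187287 195.84155407]
 [  0.           0.           1.        ]] -0.06805257670670167 [ 2.19944953 -2.19872723  0.09671421] [-0.03961674  0.45612128  1.31338208]
```

View pics/scene0.png

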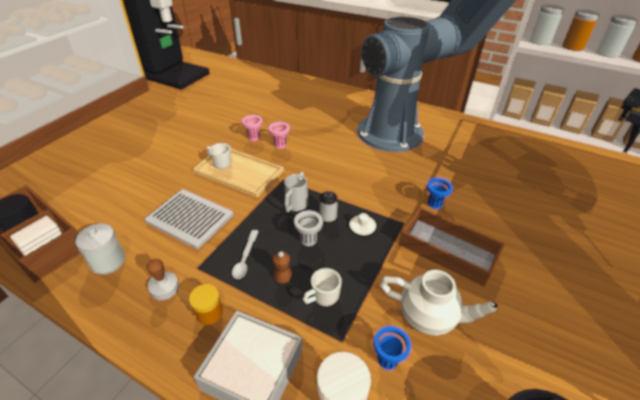

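View pics/top0.png

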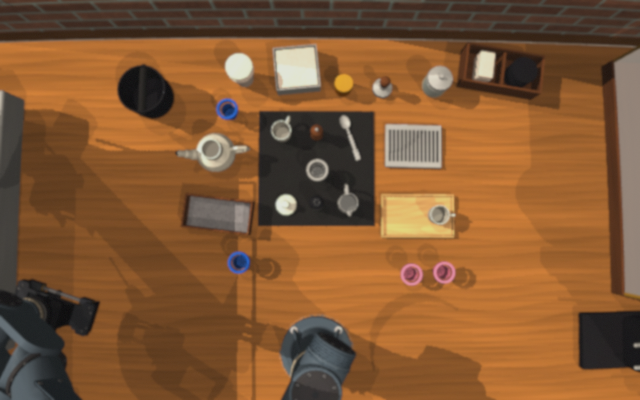

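```bash
cat > h.py <<'E'
import numpy as np, cv2, pickle
def proj(c,P):
    P=np.asarray(P,float).reshape(-1,3)
    d=np.array([c["k1"],0,0,0,0],float)
    return cv2.projectPoints(P,np.asarray(c["rvec"],float),np.asarray(c["tvec"],float),np.asarray(c["intrinsics"],float),d)[0][:,0]
def back(c,uv,z):
    K=np.asarray(c["intrinsics"],float)
    u=cv2.undistortPoints(np.array(uv,float).reshape(-1,1,2),K,np.array([c["k1"],0,0,0,0],float))[:,0]
    R=cv2.Rodrigues(np.asarray(c["rvec"],float))[0]; t=np.asarray(c["tvec"],float).ravel()
    C=-R.T@t; D=np.c_[u,np.ones(len(u))]@R
    return C+D*((z-C[2])/D[:,2])[:,None]
E
python3 - <<'E'
from rig import *
from h import *
T=["infuser_c","lid_c","cup_c","jug_c","spoon_c","teapot_mouth","cup_tray","kept_cup_c","drip_tray","cutlery_box"]
D={}
for n in ("scene","top"):
    c=capture(n); D[n]=c; im=c["pixels"][:,:,::-1].copy()
    for t in T:
        r=trace(n,t); D[n,t]=r
        for x in r:
            m=x["mask"]; ys,xs=np.where(m); print(n,t,round(x["p"],2),np.round(x["at"]), (xs.min(),xs.max(),ys.min(),ys.max()) if len(xs) else None, m.sum())
pickle.dump(D,open("d0.pkl","wb"))
a=cv2.resize(D["top"]["pixels"][90:240,170:470],None,fx=2.6,fy=2.6,interpolation=cv2.INTER_CUBIC)
cv2.imwrite("pics/topcrop.png",a[:,:,::-1])
a=cv2.resize(D["scene"]["pixels"][130:350,140:510],None,fx=2.1,fy=2.1,interpolation=cv2.INTER_CUBIC)
cv2.imwrite("pics/scenecrop.png",a[:,:,::-1])
E
```

```text
scene infuser_c 0.84 [309. 225.] (np.int64(294), np.int64(321), np.int64(211), np.int64(245)) 713
scene infuser_c 0.78 [252. 128.] (np.int64(243), np.int64(261), np.int64(115), np.int64(140)) 345
scene infuser_c 0.65 [389. 346.] (np.int64(374), np.int64(410), np.int64(326), np.int64(369)) 1139
scene infuser_c 0.57 [438. 190.] (np.int64(425), np.int64(452), np.int64(178), np.int64(208)) 603
scene lid_c 0.74 [362. 224.] (np.int64(351), np.int64(374), np.int64(214), np.int64(233)) 350
scene lid_c 0.65 [221. 155.] (np.int64(208), np.int64(231), np.int64(144), np.int64(168)) 458
scene cup_c 0.65 [324. 291.] (np.int64(304), np.int64(340), np.int64(270), np.int64(305)) 929
scene cup_c 0.56 [244. 264.] (np.int64(233), np.int64(256), np.int64(231), np.int64(278)) 355
scene cup_c 0.34 [218. 154.] (np.int64(207), np.int64(231), np.int64(144), np.int64(168)) 470
scene jug_c 0.66 [296. 193.] (np.int64(285), np.int64(306), np.int64(173), np.int64(211)) 750
scene spoon_c 0.63 [243. 264.] (np.int64(233), np.int64(256), np.int64(231), np.int64(278)) 308
scene teapot_mouth 0.7 [436. 302.] (np.int64(38
[... 1373 characters left out ...]
int64(237)) 2745
top teapot_mouth 0.66 [215. 153.] (np.int64(175), np.int64(249), np.int64(134), np.int64(170)) 1398
top cup_tray 0.86 [410. 218.] (np.int64(381), np.int64(454), np.int64(194), np.int64(237)) 2783
top kept_cup_c 0.62 [438. 212.] (np.int64(427), np.int64(451), np.int64(205), np.int64(223)) 360
top drip_tray 0.75 [414. 146.] (np.int64(385), np.int64(440), np.int64(125), np.int64(167)) 2258
top drip_tray 0.63 [347. 204.] (np.int64(338), np.int64(358), np.int64(183), np.int64(215)) 398
top cutlery_box 0.82 [220. 214.] (np.int64(181), np.int64(254), np.int64(193), np.int64(234)) 2433
top cutlery_box 0.23 [412. 214.] (np.int64(381), np.int64(454), np.int64(193), np.int64(237)) 2827
```

View pics/topcrop.png

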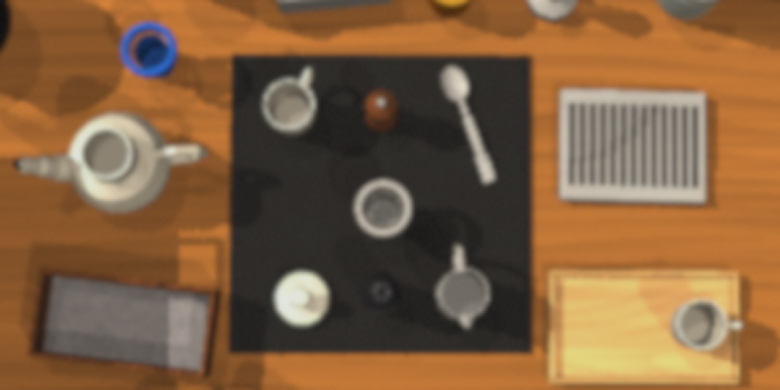

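View pics/scenecrop.png

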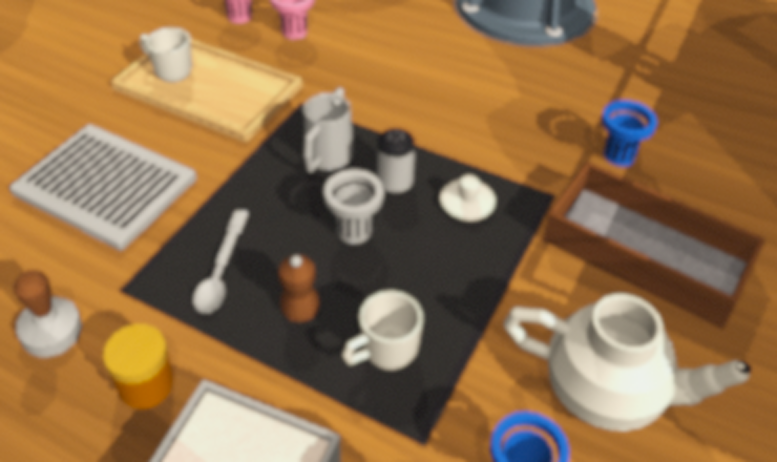

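```bash
cat > fit.py <<'E'
from h import *
from scipy.optimize import minimize
S=4
def ring(r,z,n=40):
    a=np.linspace(0,2*np.pi,n,endpoint=False); return np.c_[r*np.cos(a),r*np.sin(a),0*a+z]
def box(x0,x1,y0,y1,z0,z1): return np.array([[x,y,z] for x in(x0,x1) for y in(y0,y1) for z in(z0,z1)],float)
mm=1e-3
HAND=lambda r,R,z0,z1,w: [box(-w/2,w/2,r,R,z0,z1)]
M={"infuser_c":[np.r_[ring(20.5,0),ring(20.5,52)],np.r_[ring(31,52),ring(31,64)]],
"lid_c":[np.r_[ring(19,0),ring(30,6),ring(30,9)],np.r_[ring(30,9),ring(11,12.5)],np.r_[ring(6,12.5),ring(11,24),ring(8,33),ring(4,36)]],
"cup_c":[np.r_[ring(21,0),ring(26.5,10),ring(28.5,55)],np.r_[box(-3.5,3.5,25,52,35,43)],box(-3.5,3.5,44,52,18,40),box(-3.5,3.5,25,50,14,22)],
"jug_c":[np.r_[ring(28.5,0),ring(27,72)],np.r_[ring(27,72),ring(27,60),[[0,-38,72]]],box(-4,4,25,57,56,64),box(-4,4,49,57,18,62),box(-4,4,25,55,12,20)],
"spoon_c":[np.array([[-66,-5,2],[-66,5,2],[-66,-5,7],[-66,5,7],[0,-4.75,7],[0,4.75,7],[0,-4.75,2.5],[0,4.75,2.5],[35,-2.5,7],[35,2.5,7]],float),np.array([[30,-2,7],[30,2,7]]+[[55+21*np.cos(a),14.5*np.sin(a),z] for a in np.linspace(0,6.2,24) for z in (0,7)],float)],
"pot":[np.r_[ring(40,0),ring(57,35),ring(57,45),ring(40,78)],np.r_[ring(29,80),ring(29,102)]],
}
def sil(c,parts,p,roi,z0):
    x0,y0,x1,y1=roi; m=np.zeros(((y1-y0)*S,(x1-x0)*S),np.uint8)
    R=np.array([[np.cos(p[2]),-np.sin(p[2]),0],[np.sin(p[2]),np.cos(p[2]),0],[0,0,1]])
    for P in parts:
        q=proj(c,(P*mm)@R.T+[p[0],p[1],z0])
        q=(q-[x0,y0]+.5)*S-.5
        h=cv2.convexHull(np.round(q*16).astype(np.int32)); cv2.fillConvexPoly(m,h,1,shift=4)
    return m
def seg(c,roi,th):
    x0,y0,x1,y1=roi
    g=c["pixels"][y0:y1,x0:x1].max(2)
    # px centre convention
    g=cv2.resize(g,None,fx=S,fy=S,interpolation=cv2.INTER_CUBIC)
    return (g>th).astype(np.uint8)
def component(m,at):
    n,l=cv2.connectedComponents(m); 
    ys,xs=np.where(m>0); i=np.argmin((xs-at[0])**2+(ys-at[1])**2)
    return (l==l[ys[i],xs[i]]).astype(np.uint8)
def fit(views,parts,p0,z0,yaw=True):
    # views: list (cam, roi, seg)
    def f(p):
        q=[p[0]*mm,p[1]*mm,np.radians(p[2]) if yaw else 0]
        return sum(1-(s&sil(c,parts,q,r,z0)).sum()/max(1,(s|sil(c,parts,q,r,z0)).sum()) for c,r,s in views)
    best=None
    sx=np.array([[0,0,0],[6,0,12],[0,6,-12],[-5,-5,5]],float)
    for k in range(3):
        st=(p0 if best is None else best.x)
        r=minimize(f,st,method="Nelder-Mead",options=dict(initial_simplex=st+sx*(1 if k<2 else .5)))
        if best is None or r.fun<best.fun: best=r
    return best
E
cat > run1.py <<'E'
from fit import *
D=pickle.load(open("d0.pkl","rb"))
G={"infuser_c":((317,170),(309,228),0),"lid_c":((286,205),(362,224),0),"cup_c":((281,130),(325,288),-40),"jug_c":((347,202),(296,193),0),"spoon_c":((350,138),(244,255),20)}
for t,(a,b,y) in G.items():
    V=[]
    for n,at in(("top",a),("scene",b)):
        c=D[n]; roi=(at[0]-32,at[1]-32,at[0]+32,at[1]+32)
        s=component(seg(c,roi,88),(128,128))
        V.append((c,roi,s))
    w=back(D["top"],[a],0.035)[0]*1000
    rs=[]
    for vs in (V,V[:1],V[1:]):
        r=fit(vs,M[t],np.array([w[0],w[1],y]),0.003,yaw=t not in("infuser_c","lid_c"))
        rs.append(r); print(t,np.round(r.x,1),round(r.fun,3))
    tiles=[]
    for c,roi,s in V:
        im=cv2.resize(c["pixels"][roi[1]:roi[3],roi[0]:roi[2]],None,fx=S,fy=S,interpolation=cv2.INTER_CUBIC)[:,:,::-1].copy()
        p=rs[0].x; m=sil(c,M[t],[p[0]*mm,p[1]*mm,np.radians(p[2]) if t not in("infuser_c","lid_c") else 0],roi,.003)
        for mm_,col in((s,(0,255,0)),(m,(0,0,255))):
            cv2.drawContours(im,cv2.findContours(mm_,0,2)[0],-1,col,1)
        tiles.append(im)
    G[t]=np.vstack(tiles)
cv2.imwrite("pics/fit.png",cv2.resize(np.hstack(list(G.values())),None,fx=.62,fy=.62))
E
python3 run1.py
```

```text
infuser_c [528.3  -2.   -5.5] 0.66
infuser_c [528.2  -2.7  -4.5] 0.169
infuser_c [528.5  -2.4  -4.6] 0.49
lid_c [432.8  91.8  -0. ] 0.38
lid_c [430.2  91.8  -6. ] 0.167
lid_c [436.3  92.1   3.5] 0.207
cup_c [647.8 103.  -41. ] 0.419
cup_c [647.5 103.6 -43.3] 0.185
cup_c [645.4 102.8 -44.8] 0.226
jug_c [435.2 -92.2   0.8] 1.003
jug_c [436.  -91.5   0. ] 0.268
jug_c [ 391.4 -121.7   11.3] 0.707
spoon_c [ 629.9 -104.7   18.5] 0.51
spoon_c [ 629.  -103.    17.9] 0.28
spoon_c [ 629.9 -104.    18.3] 0.22
```

View pics/fit.png

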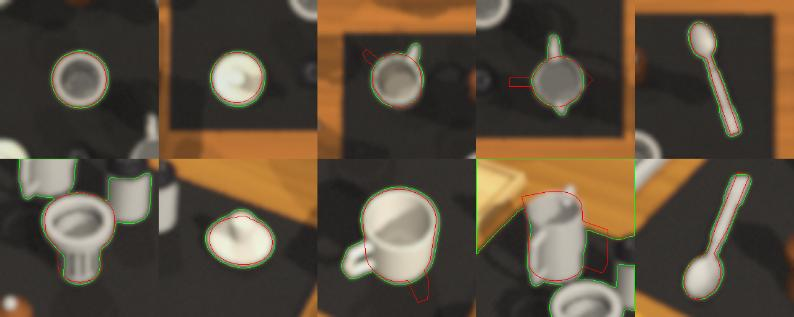

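```bash
sed -i 's/,-40),"jug_c":((347,202),(296,193),0)/,-150),"jug_c":((347,202),(296,193),-90)/; s/seg(c,roi,88)/seg(c,roi,112)/' run1.py
python3 - <<'E'
s=open("run1.py").read()
s=s.replace("        V.append","        if n=='scene' and t=='jug_c':\n            s=seg(c,roi,112)&(seg(c,roi,0)|1); hsv=cv2.resize(cv2.cvtColor(c['pixels'][roi[1]:roi[3],roi[0]:roi[2]],cv2.COLOR_RGB2HSV)[:,:,1],None,fx=S,fy=S,interpolation=cv2.INTER_CUBIC); s=component(s&(hsv<70).astype(np.uint8),(128,128)); s[196:]=0; s[:, 196:]=0\n        if n=='scene' and t=='infuser_c': s[:72]=0; s[:,180:]=0\n        V.append")
open("run1.py","w").write(s)
E
python3 run1.py
```

```text
infuser_c [529.   -2.7  -3.2] 0.592
infuser_c [528.9  -2.5  -3.8] 0.386
infuser_c [530.3  -2.7  -1.5] 0.201
lid_c [431.6  91.8  -3.5] 0.265
lid_c [431.   91.7  -4.6] 0.103
lid_c [434.9  92.8   0.6] 0.156
cup_c [ 646.6  103.3 -117.6] 0.261
cup_c [ 647.7  103.2 -151.8] 0.295
cup_c [ 646.9  104.6 -119.4] 0.065
jug_c [434.  -91.5 -83.5] 0.586
jug_c [433.5 -91.3 -85.1] 0.47
jug_c [436.1 -90.7 -82.5] 0.102
spoon_c [ 629.2 -104.3   18.4] 0.307
spoon_c [ 629.7 -104.4   18.7] 0.157
spoon_c [ 629.1 -104.1   18.2] 0.15
```

View pics/fit.png

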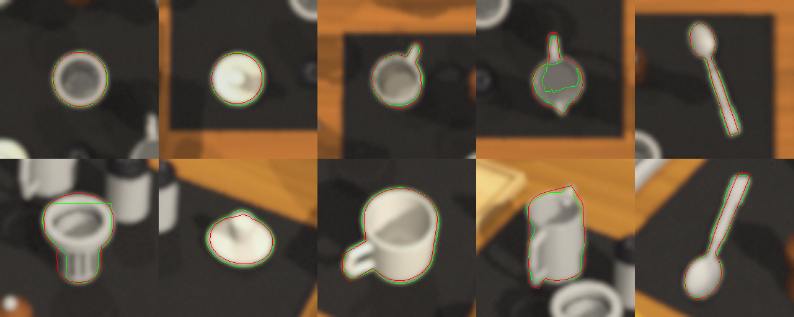

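```bash
cat > run2.py <<'E'
from fit import *
D=pickle.load(open("d0.pkl","rb"))
POT=[np.r_[ring(40,0),ring(57,35),ring(57,45),ring(40,78)],np.r_[ring(29,80),ring(29,102)],
 np.array([[-9,45,30],[9,45,30],[-9,45,55],[9,45,55],[-5,104,91],[5,104,91],[-5,98,80],[5,98,80]],float),
 np.array([[-5,-45,75],[5,-45,75],[-5,-102,75],[5,-102,75],[-5,-102,60],[5,-102,60],[-5,-45,65],[5,-45,65]],float),np.array([[-5,-102,75],[5,-102,75],[-5,-92,75],[5,-92,75],[-5,-50,25],[5,-50,25],[-5,-50,35],[5,-50,35]],float)]
MM={"teapot_mouth":(POT,0,(215,153),(436,302)),
"cup_tray":([box(-65,65,-110,110,0,14)],0,(417,216),None),
"drip_tray":([box(-65,65,-85,85,0,15)],0,(413,146),None),
"cutlery_box":([box(-50,50,-100,100,0,45)],0,(218,214),None)}
tiles=[]
for t,(parts,y,a,b) in MM.items():
    V=[]
    for n,at in(("top",a),("scene",b)):
        if at is None: continue
        c=D[n]; h=72 if n=="scene" else 48; roi=(at[0]-h,at[1]-h,at[0]+h,at[1]+h)
        m=D[n,t][0]["mask"][roi[1]:roi[3],roi[0]:roi[2]].astype(np.float32)
        s=(cv2.resize(m,None,fx=S,fy=S,interpolation=cv2.INTER_CUBIC)>.5).astype(np.uint8)
        if t=="teapot_mouth":
            x0,y0,x1,y1=roi; px=c["pixels"][y0:y1,x0:x1]; hsv=cv2.cvtColor(px,cv2.COLOR_RGB2HSV)
            w=cv2.resize(hsv[:,:,1],None,fx=S,fy=S,interpolation=cv2.INTER_CUBIC)<110
            mk=cv2.dilate(s,np.ones((25,25)))
            s=(w&(mk>0)).astype(np.uint8)
        V.append((c,roi,s))
    w=back(D["top"],[a],0.02)[0]*1000
    for i,vs in enumerate((V,V[:1],V[1:]) if len(V)>1 else (V,)):
        r=fit(vs,parts,np.array([w[0],w[1],y]),0.0)
        if i==0:R0=r.x
        print(t,np.round(r.x,1),round(r.fun,3))
    for n,at in(("top",a),("scene",b)):
        c=D[n]; p=R0;q=[p[0]*mm,p[1]*mm,np.radians(p[2])]
        if at is None: at=np.round(proj(c,[q[0],q[1],0])[0]).astype(int)
        h=48 if n=="top" else 72
        roi=(at[0]-h,at[1]-h,at[0]+h,at[1]+h)
        f=260/(2*h)
        im=cv2.resize(c["pixels"][roi[1]:roi[3],roi[0]:roi[2]],None,fx=S,fy=S,interpolation=cv2.INTER_CUBIC)[:,:,::-1].copy()
        m=sil(c,parts,q,roi,0)
        cv2.drawContours(im,cv2.findContours(m,0,2)[0],-1,(0,0,255),1)
        for cc,rr,s in V:
            if cc is c: cv2.drawContours(im,cv2.findContours(s,0,2)[0],-1,(0,255,0),1)
        if t=="teapot_mouth":
            for rr in (25,29):
                e=(proj(c,ring(rr,102)*mm+[q[0],q[1],0])-[roi[0],roi[1]]+.5)*S
                cv2.polylines(im,[e.astype(np.int32)],True,(255,0,0),1)
        tiles.append(cv2.resize(im,(400,400)) if t!="teapot_mouth" else cv2.resize(im,(400,400)))
cv2.imwrite("pics/fit2a.png",np.hstack(tiles[:2]))
cv2.imwrite("pics/fit2b.png",cv2.resize(np.vstack([np.hstack(tiles[2::2]),np.hstack(tiles[3::2])]),None,fx=.65,fy=.65))
E
python3 run2.py
```

```text
teapot_mouth [583.  295.9   5.3] 0.277
teapot_mouth [582.4 295.1   4.9] 0.075
teapot_mouth [588.8 297.4   6.4] 0.152
cup_tray [ 397.9 -298.8   -0.5] 0.156
drip_tray [ 6.071e+02 -2.904e+02  3.000e-01] 0.087
cutlery_box [402.4 287.3  -6.9] 0.03
```

View pics/fit2a.png

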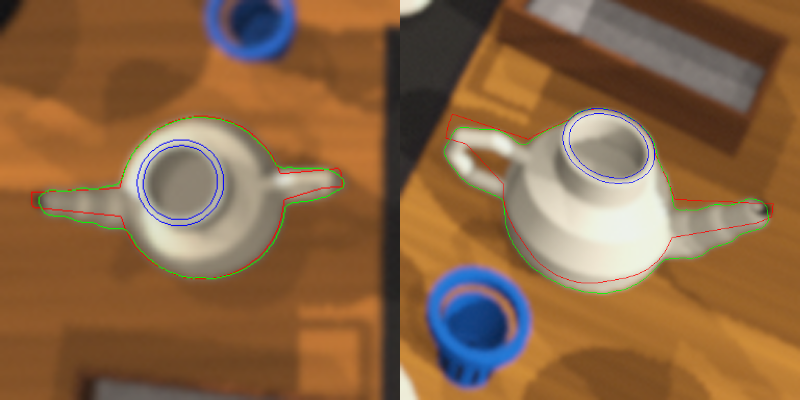

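View pics/fit2b.png

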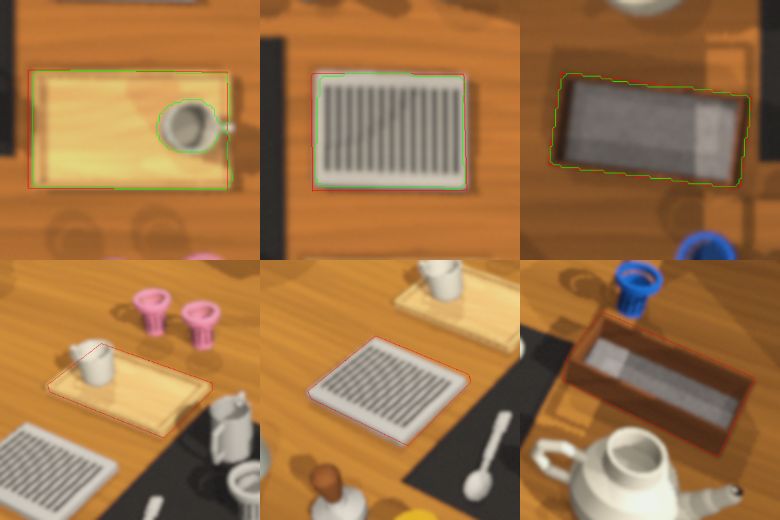

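```bash
cat > run3.py <<'E'
from fit import *
D=pickle.load(open("d0.pkl","rb"))
t=[]
for (n,at) in (("top",(213,149)),("scene",(438,288))):
    c=D[n]; h=20 if n=="top" else 26; roi=(at[0]-h,at[1]-h,at[0]+h,at[1]+h); f=400/(2*h)
    im=cv2.resize(c["pixels"][roi[1]:roi[3],roi[0]:roi[2]],(400,400),interpolation=cv2.INTER_CUBIC)[:,:,::-1].copy()
    raw=im.copy()
    for q,col in(((.5825,.2955),(255,0,0)),((.587,.297),(0,0,255))):
        for rr in(25,29):
            e=(proj(c,ring(rr,102)*mm+[q[0],q[1],0])-[roi[0],roi[1]]+.5)*f
            cv2.polylines(im,[e.astype(np.int32)],True,col,1)
    t.append(np.vstack([im]))
    t.append(raw)
cv2.imwrite("pics/mouth.png",cv2.resize(np.vstack([np.hstack(t[:2]),np.hstack(t[2:])]),None,fx=.75,fy=.75))
E
python3 run3.py
```

```text
(no output)
```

View pics/mouth.png

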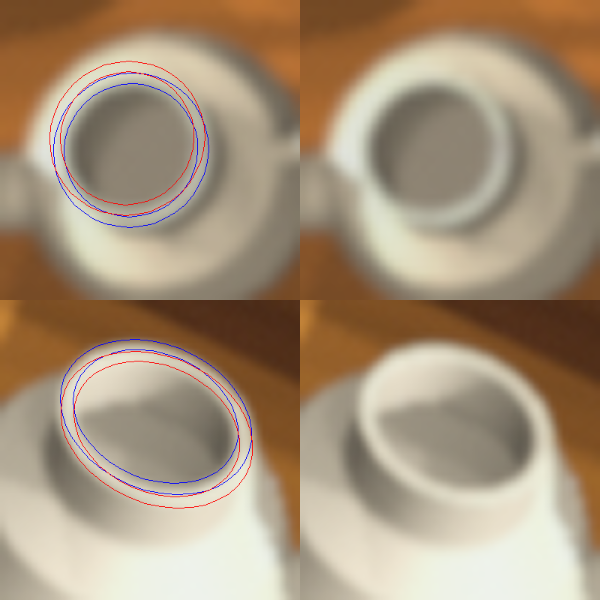

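```bash
cat > plan.py <<'E'
import sys,numpy as np
from rig import *
def go(*targets):
    s=read_state(); p=s["position"]; R=s["tcp_rot"]; th=np.degrees(np.arctan2(R[1,2],R[0,2]))
    print("t",round(s["time_s"],2),"pos",np.round(p*1000,1),"th",round(th,2),"tilt",np.round(R[:2,0]*57.3,2),"j",np.round(s["joint_positions"],0),"open",round(s["opening"]*87,1),"F",np.round(s["force"],1))
    for x,y,z,t in targets:
        d=R.T@(np.array([x,y,z])/1000-p)
        print((x,y,z,t),"shift",np.round(d,4),"turn",round(-(t-th),1))
if __name__=="__main__":
    go(*[tuple(map(float,a.split(","))) for a in sys.argv[1:]])
E
python3 plan.py 529,-2.7,160,0 529,-2.7,42,0
```

```text
t 1.2 pos [183.4 597.5 222.6] th 72.94 tilt [-0.  0.] j [ 63.  30.  82.   0.  68. -10.] open 86.9 F [-0.4 -0.8 -0.2]
(529.0, -2.7, 160.0, 0.0) shift [ 0.0625 -0.5065 -0.4723] turn 72.9
(529.0, -2.7, 42.0, 0.0) shift [ 0.1805 -0.5065 -0.4723] turn 72.9
```

```bash
cat > plan.py <<'E'
# usage: plan.py [--from x,y,z,th] targets ; from = commanded pose (mm,deg)
import sys,numpy as np
from rig import *
s=read_state(); p=s["position"]; R=s["tcp_rot"]; th=np.degrees(np.arctan2(R[1,2],R[0,2]))
print("t",round(s["time_s"],2),"pos",np.round(p*1000,1),"th",round(th,2),"tilt",np.round(R[:2,0]*57.3,2),"j",np.round(s["joint_positions"],0),"open",round(s["opening"]*87,1),"F",np.round(s["force"],1))
f=[float(v) for v in sys.argv[1].split(",")]
c,sn=np.cos(np.radians(f[3])),np.sin(np.radians(f[3]))
Rc=np.array([[0,-sn,c],[0,c,sn],[-1,0,0]])
for a in sys.argv[2:]:
    x,y,z,t=map(float,a.split(","))
    d=Rc.T@(np.array([x,y,z])-f[:3])/1000
    print(a,"shift",np.round(d,4).tolist(),"turn",round(-(t-f[3]),2))
E
python3 plan.py 183,597,223,72.94 529,-2.7,160,0 529,-2.7,42,0
```

```text
t 1.2 pos [183.4 597.5 222.6] th 72.94 tilt [-0.  0.] j [ 63.  30.  82.   0.  68. -10.] open 86.9 F [-0.4 -0.8 -0.2]
529,-2.7,160,0 shift [0.063, -0.5067, -0.4718] turn 72.94
529,-2.7,42,0 shift [0.181, -0.5067, -0.4718] turn 72.94
```

Request:
play_rows([
  [[0.023, -0.25, -0.24, 72.94, 0, 0, 0.087], [0.023, -0.25, -0.24, 72.94, 0, 0, 0.087], [0.023, -0.25, -0.24, 72.94, 0, 0, 0.087], [0.023, -0.25, -0.24, 72.94, 0, 0, 0.087], [0.023, -0.25, -0.24, 72.94, 0, 0, 0.087], [0.023, -0.25, -0.24, 72.94, 0, 0, 0.087], [0.023, -0.25, -0.24, 72.94, 0, 0, 0.087], [0.023, -0.25, -0.24, 72.94, 0, 0, 0.087], [0.023, -0.25, -0.24, 72.94, 0, 0, 0.087], [0.023, -0.25, -0.24, 72.94, 0, 0, 0.087], [0.023, -0.25, -0.24, 72.94, 0, 0, 0.087], [0.023, -0.25, -0.24, 72.94, 0, 0, 0.087]],
])

```text
time_s: 2.4
position: [0.3518, 0.295, 0.1996]
tcp_rot: [[0.0, -0.002, 1.0], [0.0, 1.0, 0.002], [-1.0, 0.0, 0.0]]
force: [1.1, -0.8, -0.6]
opening: 1.0
```

```bash
python3 plan.py 351.7,294.2,200,0 529,-2.7,160,0 529,-2.7,42,0;python3 - <<'E'
from rig import *
import numpy as np
for i in range(4):
    capture("top"); print(np.round(read_state()["position"]*1000,2))
E
```

```text
t 2.4 pos [351.8 295.  199.6] th 0.11 tilt [0.01 0.  ] j [ 26.  20. 107.  -0.  54.  26.] open 87.0 F [ 1.1 -0.8 -0.6]
529,-2.7,160,0 shift [0.04, -0.2969, 0.1773] turn -0.0
529,-2.7,42,0 shift [0.158, -0.2969, 0.1773] turn -0.0
[351.7  295.08 199.6 ]
[351.7  295.05 199.59]
[351.68 295.03 199.56]
[351.71 295.01 199.55]
```

Request:
play_rows([
  [[0.04, -0.2977, 0.1773, 0, 0, 0, 0.087], [0.04, -0.2977, 0.1773, 0, 0, 0, 0.087], [0.04, -0.2977, 0.1773, 0, 0, 0, 0.087], [0.04, -0.2977, 0.1773, 0, 0, 0, 0.087], [0.04, -0.2977, 0.1773, 0, 0, 0, 0.087], [0.04, -0.2977, 0.1773, 0, 0, 0, 0.087], [0.04, -0.2977, 0.1773, 0, 0, 0, 0.087], [0.04, -0.2977, 0.1773, 0, 0, 0, 0.087], [0.04, -0.2977, 0.1773, 0, 0, 0, 0.087], [0.07, -0.2977, 0.1773, 0, 0, 0, 0.087], [0.09, -0.2977, 0.1773, 0, 0, 0, 0.087], [0.09, -0.2977, 0.1773, 0, 0, 0, 0.087]],
])

```text
time_s: 3.8
position: [0.5259, -0.0009, 0.1075]
tcp_rot: [[-0.007, -0.002, 1.0], [0.002, 1.0, 0.002], [-1.0, 0.002, -0.007]]
force: [-0.4, 0.6, 0.5]
opening: 1.002
```

```bash
cat > snap.py <<'E'
import sys
from rig import *
from h import *
# snap.py out cx,cy,half for top ; cx,cy,half for scene
ts=[]
for n,a in zip(("top","scene"),sys.argv[2:4]):
    x,y,h=map(int,a.split(",")); c=capture(n)
    im=np.pad(c["pixels"],((h,h),(h,h),(0,0)))[y:y+2*h,x:x+2*h]
    ts.append(cv2.resize(im,(400,400),interpolation=cv2.INTER_CUBIC)[:,:,::-1])
cv2.imwrite("pics/"+sys.argv[1]+".png",np.hstack(ts))
E
python3 plan.py 529,-2.7,110,0 529,-2.7,42,0; python3 snap.py a1 317,170,40 309,215,50
```

```text
t 3.8 pos [525.9  -0.9 107.5] th 0.12 tilt [-0.4  0.1] j [-12.  33. 102.   0.  46. -12.] open 87.2 F [-0.4  0.6  0.5]
529,-2.7,42,0 shift [0.068, 0.0, 0.0] turn -0.0
```

View pics/a1.png

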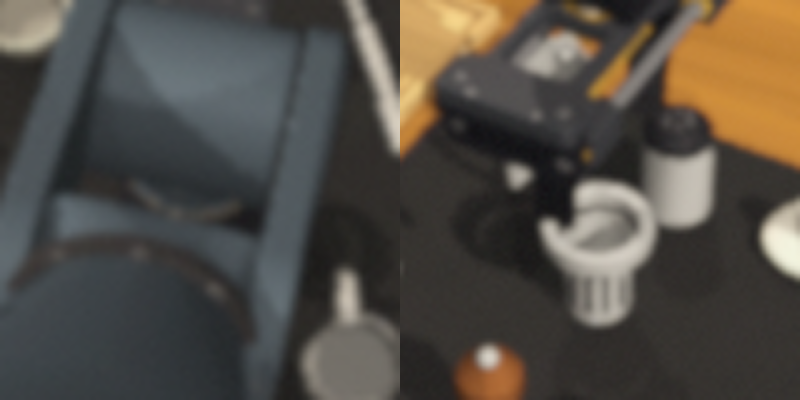

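Request:
play_rows([
  [[0, 0, 0, 0, 0, 0, 0.087], [0, 0, 0, 0, 0, 0, 0.087]],
])

```text
time_s: 4.1
position: [0.5299, -0.0027, 0.1108]
tcp_rot: [[0.002, -0.001, 1.0], [-0.0, 1.0, 0.001], [-1.0, -0.0, 0.002]]
force: [0.0, 0.1, -0.0]
opening: 0.998
```

```bash
python3 - <<'E'
from h import *
from rig import *
c=capture("scene");s=read_state();R=s["tcp_rot"];p=s["position"];print(np.round(p*1000,1),np.round(R[:,0],4))
im=c["pixels"][:,:,::-1].copy()
f=4;x0,y0=230,130
im=cv2.resize(im[y0:y0+150,x0:x0+190],None,fx=f,fy=f,interpolation=cv2.INTER_CUBIC)
def pt(P,col):
    for u in proj(c,P): cv2.circle(im,tuple(int(v) for v in (u-[x0,y0]+.5)*f),3,col,-1)
for sg in(1,-1):
    for w in(-9.5,9.5):
        pt(p+R@np.array([0,w,sg*43.5])*.001,(0,255,0)); pt(p+R@np.array([-38,w,sg*43.5])*.001,(0,255,255))
pt(p,(0,0,255))
a=np.linspace(0,6.28,40); pt(np.c_[.529+.031*np.cos(a),-.0027+.031*np.sin(a),0*a+.067],(255,0,0))
cv2.imwrite("pics/a2.png",im)
E
```

```text
[529.8  -2.8 110.6] [ 2.e-03 -4.e-04 -1.e+00]
```

View pics/a2.png

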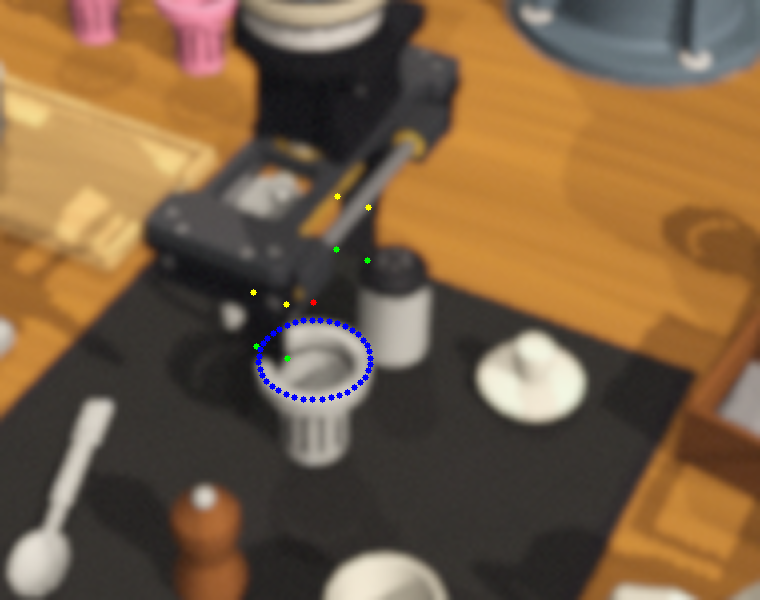

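Request:
play_rows([
  [[0.03, 0, -0.0008, 0, 0, 0, 0.087], [0.05, 0, -0.0008, 0, 0, 0, 0.087], [0.069, 0, -0.0008, 0, 0, 0, 0.087], [0.069, 0, -0.0008, 0, 0, 0, 0.087], [0.069, 0, -0.0008, 0, 0, 0, 0.087], [0.069, 0, -0.0008, 0, 0, 0, 0.045], [0.069, 0, -0.0008, 0, 0, 0, 0.045], [0.069, 0, -0.0008, 0, 0, 0, 0.045], [0.069, 0, -0.0008, 0, 0, 0, 0.045], [0.069, 0, -0.0008, 0, 0, 0, 0.045], [0.069, 0, -0.0008, 0, 0, 0, 0.045], [0.069, 0, -0.0008, 0, 0, 0, 0.045]],
])

```text
time_s: 5.35
position: [0.5289, -0.0031, 0.041]
tcp_rot: [[0.001, 0.0, 1.0], [-0.0, 1.0, -0.0], [-1.0, -0.0, 0.001]]
force: [0.4, 0.5, 4.5]
opening: 0.691
```

```bash
python3 plan.py 529,-2.7,42,0 529,-2.7,42,0
```

```text
t 5.35 pos [528.9  -3.1  41. ] th -0.0 tilt [ 0.06 -0.02] j [-12.  39. 104.  -0.  37. -12.] open 60.1 F [0.4 0.5 4.5]
529,-2.7,42,0 shift [0.0, 0.0, 0.0] turn -0.0
```

Request:
play_rows([
  [[-0.03, 0, 0, 0, 0, 0, 0.045], [-0.07, 0, 0, 0, 0, 0, 0.045], [-0.11, 0, 0, 0, 0, 0, 0.045], [-0.15, 0, 0, 0, 0, 0, 0.045], [-0.159, 0, 0, 0, 0, 0, 0.045], [-0.159, 0.03, 0.0055, -2, 0, 0, 0.045], [-0.159, 0.07, 0.013, -4, 0, 0, 0.045], [-0.159, 0.11, 0.02, -5, 0, 0, 0.045], [-0.159, 0.15, 0.027, -5, 0, 0, 0.045], [-0.159, 0.16, 0.03, -5, 0, 0, 0.045], [-0.159, 0.16, 0.03, -5, 0, 0, 0.045], [-0.159, 0.16, 0.03, -5, 0, 0, 0.045]],
])

```text
time_s: 6.55
position: [0.5575, 0.1562, 0.1984]
tcp_rot: [[-0.003, -0.087, 0.996], [-0.001, 0.996, 0.087], [-1.0, -0.001, -0.003]]
force: [-0.8, -0.5, -1.2]
opening: 0.688
```

```bash
python3 plan.py 559,157,200,5 583.5,295,200,5; python3 snap.py a3 250,150,75 390,210,90
```

```text
t 6.55 pos [557.5 156.2 198.4] th 5.01 tilt [-0.15 -0.06] j [ 5. 28. 90. -0. 62. -0.] open 59.9 F [-0.8 -0.5 -1.2]
583.5,295,200,5 shift [0.0, 0.1353, 0.0364] turn -0.0
```

View pics/a3.png

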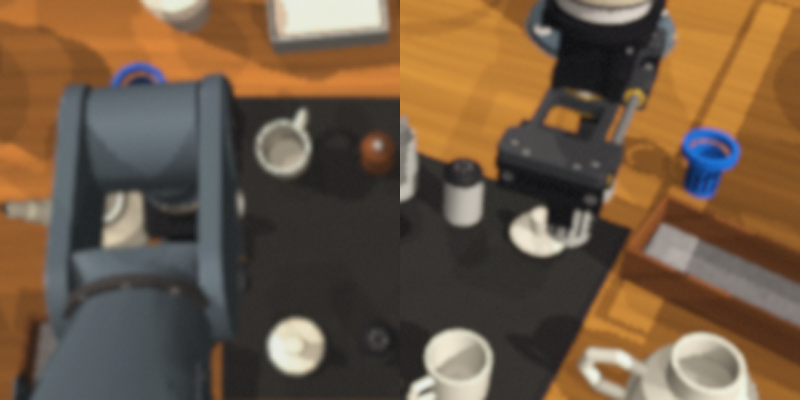

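Request:
play_rows([
  [[0, 0.04, 0.01, 0, 0, 0, 0.045], [0, 0.08, 0.02, 0, 0, 0, 0.045], [0, 0.11, 0.03, 0, 0, 0, 0.045], [0, 0.135, 0.0364, 0, 0, 0, 0.045], [0, 0.135, 0.0364, 0, 0, 0, 0.045], [0.03, 0.135, 0.0364, 0, 0, 0, 0.045], [0.04, 0.135, 0.0364, 0, 0, 0, 0.045], [0.04, 0.135, 0.0364, 0, 0, 0, 0.045], [0.04, 0.135, 0.0364, 0, 0, 0, 0.045], [0.04, 0.135, 0.0364, 0, 0, 0, 0.045]],
])

```text
time_s: 7.65
position: [0.5839, 0.2942, 0.1607]
tcp_rot: [[0.002, -0.086, 0.996], [0.001, 0.996, 0.086], [-1.0, 0.0, 0.002]]
force: [-0.3, -1.2, -1.2]
opening: 0.691
```

```bash
python3 plan.py 583.5,295,160,5 583.5,295,89,5; cat > ov.py <<'E'
# overlay held infuser circles on scene: args infuser centre offset dx,dy (mm) ; mouth x,y
from h import *
from rig import *
from fit import ring,mm
import sys
out=sys.argv[1]; mx,my=map(float,sys.argv[2].split(",")); ix,iy,iz=map(float,sys.argv[3].split(","))
ims=[]
for n,h in(("scene",40),("top",30)):
    c=capture(n); q=proj(c,[mx*mm,my*mm,.12])[0]; x0,y0=(q-h).astype(int); f=400/(2*h)
    raw=cv2.resize(c["pixels"][y0:y0+2*h,x0:x0+2*h],(400,400),interpolation=cv2.INTER_CUBIC)[:,:,::-1].copy(); im=raw.copy()
    def pl(P,col): cv2.polylines(im,[((proj(c,P)-[x0,y0]+.5)*f).astype(np.int32)],True,col,1)
    for r in(25,29): pl(ring(r,102)*mm+[mx*mm,my*mm,0],(0,0,255))
    for r,z in((31,6),(31,-6),(20.5,-6),(20.5,-58)): pl(ring(r,z)*mm+np.array([ix,iy,iz])*mm,(0,255,0))
    ims+= [np.hstack([im,raw])]
cv2.imwrite("pics/"+out+".png",cv2.resize(np.vstack(ims),None,fx=.75,fy=.75))
E
python3 ov.py a4 583.5,295 583.5,295,179
```

```text
t 7.65 pos [583.9 294.2 160.7] th 4.94 tilt [0.11 0.03] j [17. 36. 81. -0. 62. 12.] open 60.1 F [-0.3 -1.2 -1.2]
583.5,295,89,5 shift [0.071, 0.0, 0.0] turn -0.0
```

View pics/a4.png

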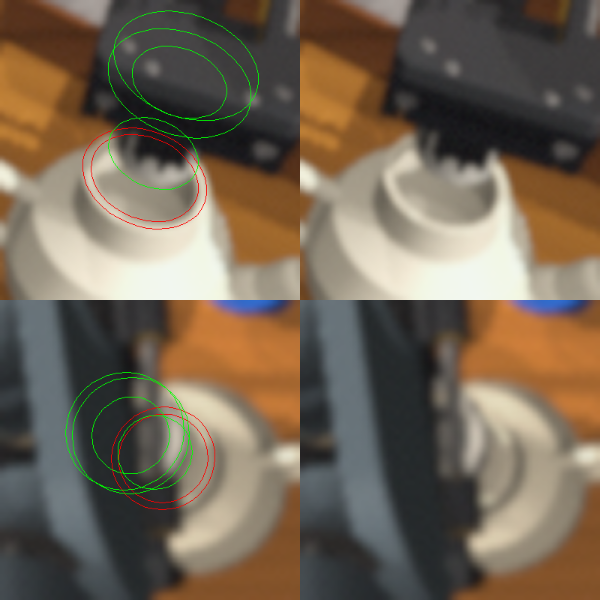

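Request:
play_rows([
  [[0.015, 0.0005, 0, 0, 0, 0, 0.045], [0.03, 0.0005, 0, 0, 0, 0, 0.045], [0.03, 0.0005, 0, 0, 0, 0, 0.045], [0.045, 0.0005, 0, 0, 0, 0, 0.045], [0.055, 0.0005, 0, 0, 0, 0, 0.045], [0.063, 0.0005, 0, 0, 0, 0, 0.045], [0.067, 0.0005, 0, 0, 0, 0, 0.045], [0.067, 0.0005, 0, 0, 0, 0, 0.045], [0.067, 0.0005, 0, 0, 0, 0, 0.045]],
])

```text
time_s: 8.65
position: [0.5843, 0.2954, 0.0922]
tcp_rot: [[0.003, -0.087, 0.996], [0.001, 0.996, 0.087], [-1.0, 0.0, 0.003]]
force: [4.9, 0.6, -3.6]
opening: 0.689
```

```bash
python3 plan.py 583.5,295,93,5 583.5,295,89,5; python3 ov.py a5 583.5,295 583.5,295,113
```

```text
t 8.65 pos [584.3 295.4  92.2] th 4.99 tilt [0.15 0.04] j [17. 41. 84. -0. 55. 12.] open 59.9 F [ 4.9  0.6 -3.6]
583.5,295,89,5 shift [0.004, 0.0, 0.0] turn -0.0
```

View pics/a5.png

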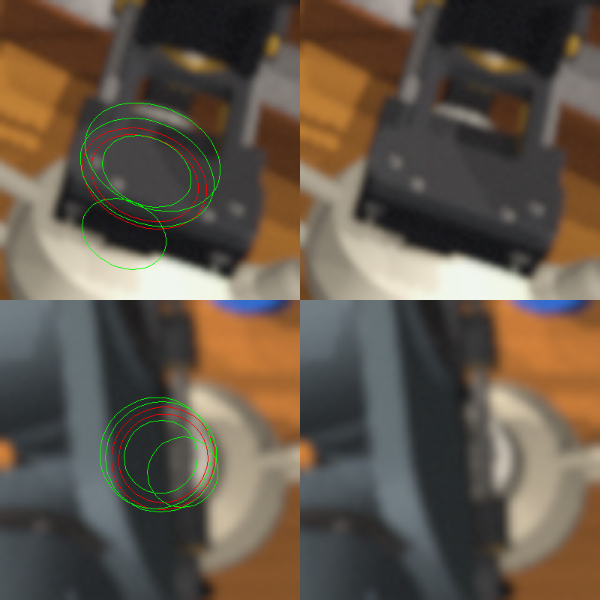

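Request:
play_rows([
  [[0, 0, 0.001, 0, 0, 0, 0.045], [0, 0, 0.002, 0, 0, 0, 0.045], [0, 0, 0.002, 0, 0, 0, 0.045], [0, 0, 0.002, 0, 0, 0, 0.045]],
])

```text
time_s: 9.15
position: [0.5844, 0.2953, 0.0924]
tcp_rot: [[-0.001, -0.087, 0.996], [-0.0, 0.996, 0.087], [-1.0, -0.0, -0.001]]
force: [1.7, 1.1, -1.7]
opening: 0.691
```

```bash
python3 plan.py 585.5,295,93,5 583.5,295,89,5
```

```text
t 9.15 pos [584.4 295.3  92.4] th 5.0 tilt [-0.06 -0.01] j [17. 41. 83.  0. 55. 12.] open 60.1 F [ 1.7  1.1 -1.7]
583.5,295,89,5 shift [0.004, 0.0002, -0.002] turn -0.0
```

Request:
play_rows([
  [[0.002, 0, 0, 0, 0, 0, 0.045], [0.004, 0, 0, 0, 0, 0, 0.045], [0.0045, 0, 0, 0, 0, 0, 0.045], [0.0045, 0, 0, 0, 0, 0, 0.045]],
])

```text
time_s: 9.55
position: [0.5846, 0.2952, 0.0883]
tcp_rot: [[-0.001, -0.087, 0.996], [-0.0, 0.996, 0.087], [-1.0, -0.0, -0.001]]
force: [-0.3, 0.4, 2.5]
opening: 0.689
```

```bash
python3 plan.py 585.5,295,93,5 583.5,295,89,5
```

```text
t 9.55 pos [584.6 295.2  88.3] th 5.0 tilt [-0.04 -0.02] j [17. 42. 83. -0. 55. 12.] open 59.9 F [-0.3  0.4  2.5]
583.5,295,89,5 shift [0.004, 0.0002, -0.002] turn -0.0
```

Request:
play_rows([
  [[0, 0, 0, 0, 0, 0, 0.087], [0, 0, 0, 0, 0, 0, 0.087], [0, 0, 0, 0, 0, 0, 0.087], [0, 0, 0, 0, 0, 0, 0.087], [0, 0, 0, 0, 0, 0, 0.087], [-0.02, 0, 0, 0, 0, 0, 0.087], [-0.06, 0, 0, 0, 0, 0, 0.087], [-0.1, 0, 0, 0, 0, 0, 0.087], [-0.12, -0.04, -0.04, 0, 0, 0, 0.087], [-0.12, -0.09, -0.08, 0, 0, 0, 0.087], [-0.12, -0.13, -0.12, 0, 0, 0, 0.087], [-0.12, -0.13, -0.12, 0, 0, 0, 0.087]],
])

```text
time_s: 10.75
position: [0.4735, 0.1534, 0.2082]
tcp_rot: [[-0.002, -0.087, 0.996], [-0.001, 0.996, 0.087], [-1.0, -0.001, -0.002]]
force: [1.1, 0.2, -0.1]
opening: 1.0
```

```bash
python3 plan.py 583.5,295,89,5 583.5,295,89,5; python3 ov.py a6 583.5,295 583.5,295,108
```

```text
t 10.75 pos [473.5 153.4 208.2] th 4.97 tilt [-0.12 -0.04] j [  5.  22. 101.  -0.  58.   0.] open 87.0 F [ 1.1  0.2 -0.1]
583.5,295,89,5 shift [0.0, 0.0, 0.0] turn -0.0
```

View pics/a6.png

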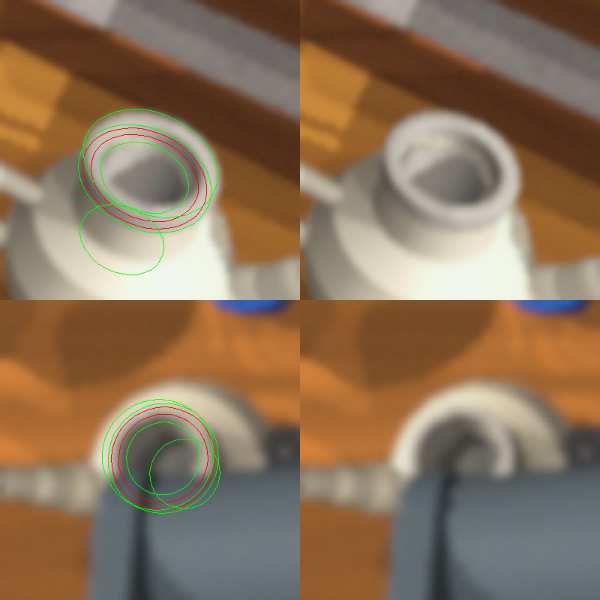

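```bash
python3 plan.py 476.3,155.2,208.4,5 432.5,92,70,5 432.5,92,20,5
```

```text
t 10.85 pos [473.  153.1 208.1] th 4.84 tilt [-0.22 -0.06] j [  5.  22. 101.  -0.  58.   0.] open 87.2 F [ 0.2  0.7 -0.3]
432.5,92,70,5 shift [0.1384, -0.0591, -0.0491] turn -0.0
432.5,92,20,5 shift [0.1884, -0.0591, -0.0491] turn -0.0
```

Request:
play_rows([
  [[0.03, -0.03, -0.025, 0, 0, 0, 0.05], [0.06, -0.0591, -0.0491, 0, 0, 0, 0.05], [0.1, -0.0591, -0.0491, 0, 0, 0, 0.05], [0.138, -0.0591, -0.0491, 0, 0, 0, 0.05], [0.138, -0.0591, -0.0491, 0, 0, 0, 0.05], [0.138, -0.0591, -0.0491, 0, 0, 0, 0.05], [0.138, -0.0591, -0.0491, 0, 0, 0, 0.05], [0.138, -0.0591, -0.0491, 0, 0, 0, 0.05]],
])

```text
time_s: 11.65
position: [0.4346, 0.0925, 0.0719]
tcp_rot: [[0.005, -0.088, 0.996], [-0.0, 0.996, 0.088], [-1.0, -0.001, 0.005]]
force: [0.2, -0.5, -0.2]
opening: 0.577
```

```bash
python3 plan.py 432.5,92,70,5 432.5,92,20,5; python3 snap.py b1 286,200,30 362,215,40
```

```text
t 11.65 pos [434.6  92.5  71.9] th 5.04 tilt [ 0.27 -0.01] j [ -2.  33. 115.   0.  32.  -7.] open 50.2 F [ 0.2 -0.5 -0.2]
432.5,92,20,5 shift [0.05, 0.0, 0.0] turn -0.0
```

View pics/b1.png

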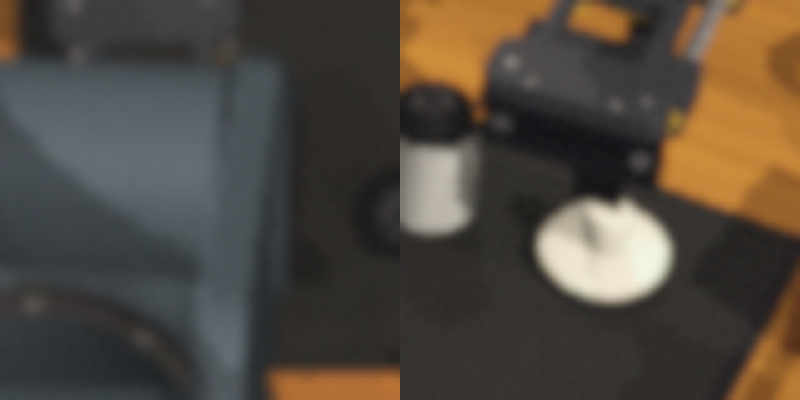

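Request:
play_rows([
  [[0.02, 0, -0.001, 0, 0, 0, 0.05], [0.035, 0, -0.001, 0, 0, 0, 0.05], [0.045, 0, -0.001, 0, 0, 0, 0.05], [0.051, 0, -0.001, 0, 0, 0, 0.05], [0.051, 0, -0.001, 0, 0, 0, 0.05], [0.051, 0, -0.001, 0, 0, 0, 0.05]],
])

```text
time_s: 12.35
position: [0.4321, 0.0921, 0.0193]
tcp_rot: [[0.001, -0.087, 0.996], [-0.0, 0.996, 0.087], [-1.0, -0.0, 0.001]]
force: [-0.8, 0.2, 0.3]
opening: 0.574
```

```bash
python3 plan.py 432.5,92,20,5 432.5,92,20,5; python3 snap.py b2 286,200,30 362,215,40
```

```text
t 12.35 pos [432.1  92.1  19.3] th 5.0 tilt [ 0.03 -0.  ] j [ -3.  39. 117.  -0.  24.  -8.] open 50.0 F [-0.8  0.2  0.3]
432.5,92,20,5 shift [0.0, 0.0, 0.0] turn -0.0
```

View pics/b2.png

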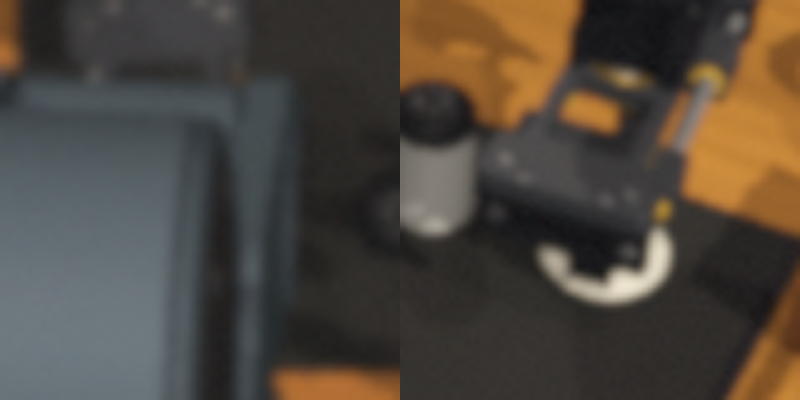

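Request:
play_rows([
  [[0, 0, 0, 0, 0, 0, 0.012], [0, 0, 0, 0, 0, 0, 0.012], [0, 0, 0, 0, 0, 0, 0.012], [0, 0, 0, 0, 0, 0, 0.012], [0, 0, 0, 0, 0, 0, 0.012], [0, 0, 0, 0, 0, 0, 0.012], [-0.01, 0, 0, 0, 0, 0, 0.012], [-0.04, 0, 0, 0, 0, 0, 0.012], [-0.08, 0, 0, 0, 0, 0, 0.012], [-0.12, 0, 0, 0, 0, 0, 0.012], [-0.16, 0, 0, 0, 0, 0, 0.012], [-0.17, 0, 0, 0, 0, 0, 0.012]],
])

```text
time_s: 13.65
position: [0.4339, 0.0922, 0.1933]
tcp_rot: [[0.008, -0.087, 0.996], [-0.0, 0.996, 0.087], [-1.0, -0.001, 0.008]]
force: [0.7, -0.7, -0.7]
opening: 0.24
```

```bash
python3 plan.py 432.3,92,190,5 584.5,295.3,190,5 584.5,295.3,160,5; python3 snap.py b3 286,190,40 362,190,60
```

```text
t 13.65 pos [433.9  92.2 193.3] th 5.01 tilt [ 0.49 -0.02] j [ -3.  19. 109.   0.  51.  -8.] open 20.9 F [ 0.7 -0.7 -0.7]
584.5,295.3,190,5 shift [0.0, 0.1893, 0.1693] turn -0.0
584.5,295.3,160,5 shift [0.03, 0.1893, 0.1693] turn -0.0
```

View pics/b3.png

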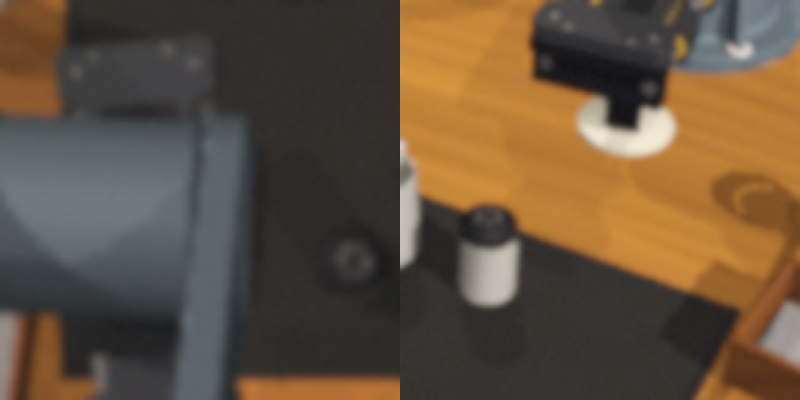

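Request:
play_rows([
  [[0, 0.03, 0.027, 0, 0, 0, 0.012], [0, 0.06, 0.054, 0, 0, 0, 0.012], [0, 0.09, 0.08, 0, 0, 0, 0.012], [0, 0.12, 0.107, 0, 0, 0, 0.012], [0, 0.15, 0.134, 0, 0, 0, 0.012], [0, 0.175, 0.157, 0, 0, 0, 0.012], [0, 0.1893, 0.1693, 0, 0, 0, 0.012], [0.02, 0.1893, 0.1693, 0, 0, 0, 0.012], [0.035, 0.1893, 0.1693, 0, 0, 0, 0.012], [0.035, 0.1893, 0.1693, 0, 0, 0, 0.012], [0.035, 0.1893, 0.1693, 0, 0, 0, 0.012], [0.035, 0.1893, 0.1693, 0, 0, 0, 0.012]],
])

```text
time_s: 14.95
position: [0.5842, 0.2951, 0.1543]
tcp_rot: [[0.0, -0.087, 0.996], [0.0, 0.996, 0.087], [-1.0, 0.0, 0.0]]
force: [-0.3, 0.3, -0.0]
opening: 0.236
```

```bash
cat > ov2.py <<'E'
from h import *
from rig import *
from fit import ring,mm
import sys
out=sys.argv[1]; s=read_state(); p=s["position"];R=s["tcp_rot"]; off=float(sys.argv[2]) # foot below tcp
c=capture("scene"); q=proj(c,[.5845,.2955,.14])[0]; h=40; x0,y0=(q-h).astype(int); f=400/(2*h)
raw=cv2.resize(c["pixels"][y0:y0+2*h,x0:x0+2*h],(400,400),interpolation=cv2.INTER_CUBIC)[:,:,::-1].copy(); im=raw.copy()
def pl(P,col): cv2.polylines(im,[((proj(c,P)-[x0,y0]+.5)*f).astype(np.int32)],True,col,1)
for r,z in((31,114),(23.5,114)): pl(ring(r,z)*mm+[.5845,.2955,0],(0,0,255))
for r,z in((30,6),(30,9),(19,0)):
    pl(ring(r,z)*mm+[p[0],p[1],p[2]-off*mm],(0,255,0))
cv2.imwrite("pics/"+out+".png",np.hstack([im,raw]))
E
python3 plan.py 584.5,295.3,155,5 584.5,295.3,125,5; python3 ov2.py b4 16.3
```

```text
t 14.95 pos [584.2 295.1 154.3] th 4.96 tilt [0.01 0.  ] j [17. 37. 81.  0. 62. 12.] open 20.6 F [-0.3  0.3 -0. ]
584.5,295.3,125,5 shift [0.03, 0.0, 0.0] turn -0.0
```

View pics/b4.png

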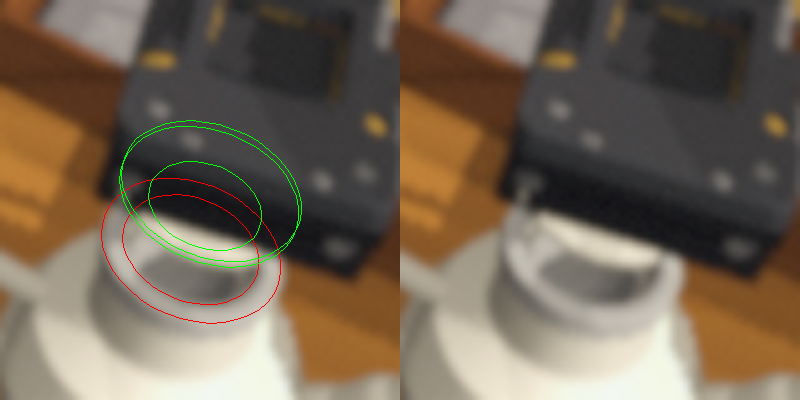

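Request:
play_rows([
  [[0.01, 0, 0.0003, 0, 0, 0, 0.012], [0.018, 0, 0.0003, 0, 0, 0, 0.012], [0.023, 0, 0.0003, 0, 0, 0, 0.012], [0.026, 0, 0.0003, 0, 0, 0, 0.012], [0.028, 0, 0.0003, 0, 0, 0, 0.012], [0.029, 0, 0.0003, 0, 0, 0, 0.012], [0.029, 0, 0.0003, 0, 0, 0, 0.012], [0.029, 0, 0.0003, 0, 0, 0, 0.012]],
])

```text
time_s: 15.8
position: [0.5845, 0.2956, 0.1253]
tcp_rot: [[0.0, -0.087, 0.996], [0.0, 0.996, 0.087], [-1.0, 0.0, 0.0]]
force: [-0.1, -0.5, -1.3]
opening: 0.237
```

```bash
python3 plan.py 584.5,295.3,125,5 584.5,295.3,125,5; python3 ov2.py b5 16.3
```

```text
t 15.8 pos [584.5 295.6 125.3] th 5.0 tilt [0.03 0.01] j [17. 39. 82.  0. 59. 12.] open 20.6 F [-0.1 -0.5 -1.3]
584.5,295.3,125,5 shift [0.0, 0.0, 0.0] turn -0.0
```

View pics/b5.png

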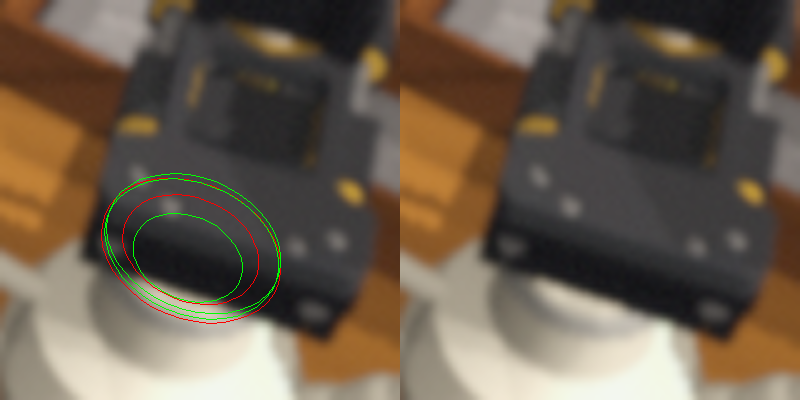

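Request:
play_rows([
  [[0.001, 0, 0, 0, 0, 0, 0.012], [0.001, 0, 0, 0, 0, 0, 0.012], [0.001, 0, 0, 0, 0, 0, 0.05], [0.001, 0, 0, 0, 0, 0, 0.05], [0.001, 0, 0, 0, 0, 0, 0.05], [0.001, 0, 0, 0, 0, 0, 0.05], [-0.02, 0, 0, 0, 0, 0, 0.05], [-0.06, 0, 0, 0, 0, 0, 0.05], [-0.09, -0.03, 0, 0, 0, 0, 0.06], [-0.09, -0.07, 0, 0, 0, 0, 0.06], [-0.09, -0.1, 0, 0, 0, 0, 0.06], [-0.09, -0.1, 0, 0, 0, 0, 0.06]],
])

```text
time_s: 17.05
position: [0.5937, 0.1923, 0.2156]
tcp_rot: [[0.001, -0.083, 0.997], [-0.001, 0.997, 0.083], [-1.0, -0.001, 0.001]]
force: [0.1, 0.9, 0.3]
opening: 0.687
```

```bash
python3 plan.py 593,196,214.5,5 646.5,103.5,120,-117.5; python3 snap.py b6 215,150,30 436,292,45
```

```text
t 17.05 pos [593.7 192.3 215.6] th 4.77 tilt [ 0.04 -0.08] j [ 8. 31. 83. -0. 67.  3.] open 59.7 F [0.1 0.9 0.3]
646.5,103.5,120,-117.5 shift [0.0945, -0.0968, 0.0452] turn 122.5
```

View pics/b6.png

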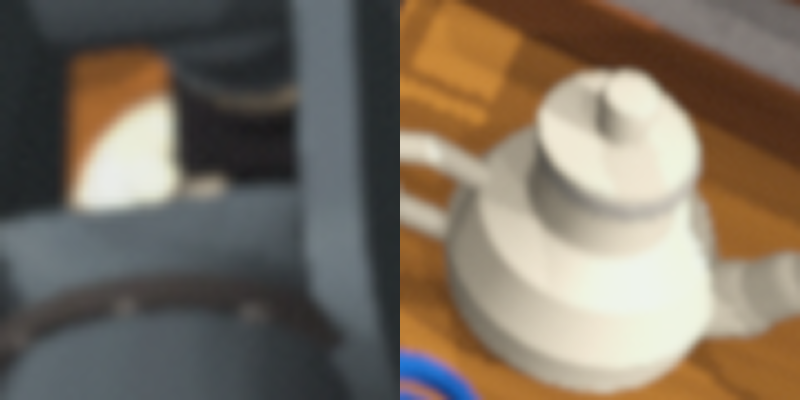

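Request:
play_rows([
  [[0, -0.04, 0.02, 8, 0, 0, 0.087], [0, -0.08, 0.04, 16, 0, 0, 0.087], [0, -0.0968, 0.0452, 24, 0, 0, 0.087], [0, -0.0968, 0.0452, 32, 0, 0, 0.087], [0, -0.0968, 0.0452, 40, 0, 0, 0.087], [0, -0.0968, 0.0452, 48, 0, 0, 0.087], [0, -0.0968, 0.0452, 56, 0, 0, 0.087], [0, -0.0968, 0.0452, 64, 0, 0, 0.087], [0, -0.0968, 0.0452, 72, 0, 0, 0.087], [0, -0.0968, 0.0452, 80, 0, 0, 0.087], [0, -0.0968, 0.0452, 80, 0, 0, 0.087], [0, -0.0968, 0.0452, 80, 0, 0, 0.087]],
])

```text
time_s: 18.35
position: [0.6464, 0.1045, 0.2148]
tcp_rot: [[-0.0, 0.965, 0.263], [0.0, 0.263, -0.965], [-1.0, -0.0, -0.0]]
force: [0.6, 0.5, -0.3]
opening: 0.998
```

```bash
python3 plan.py 646.5,103.5,214.5,-75 646.5,103.5,120,-117.5 646.5,103.5,17,-117.5
```

```text
t 18.35 pos [646.4 104.5 214.8] th -74.76 tilt [-0.02  0.02] j [-1. 33. 78.  0. 69. 74.] open 86.9 F [ 0.6  0.5 -0.3]
646.5,103.5,120,-117.5 shift [0.0945, 0.0, 0.0] turn 42.5
646.5,103.5,17,-117.5 shift [0.1975, 0.0, 0.0] turn 42.5
```

Request:
play_rows([
  [[0.03, 0, 0.001, 8.5, 0, 0, 0.087], [0.06, 0, 0.001, 17, 0, 0, 0.087], [0.09, 0, 0.001, 25.5, 0, 0, 0.087], [0.11, 0, 0.001, 34, 0, 0, 0.087], [0.12, 0, 0.001, 42.5, 0, 0, 0.087], [0.125, 0, 0.001, 42.5, 0, 0, 0.087], [0.125, 0, 0.001, 42.5, 0, 0, 0.087], [0.125, 0, 0.001, 42.5, 0, 0, 0.087], [0.125, 0, 0.001, 42.5, 0, 0, 0.087]],
])

```text
time_s: 19.25
position: [0.6475, 0.1025, 0.0911]
tcp_rot: [[0.002, 0.888, -0.46], [-0.0, -0.46, -0.888], [-1.0, 0.002, -0.001]]
force: [0.3, -0.2, -0.6]
opening: 1.0
```

```bash
python3 plan.py 646.5,103.5,90,-117.5 646.5,103.5,17,-117.5; cat > ov3.py <<'E'
# finger overlay on scene around TCP
from h import *
from rig import *
import sys
c=capture("scene");s=read_state();R=s["tcp_rot"];p=s["position"]; h=int(sys.argv[2]); op=s["opening"]*43.5
q=proj(c,p)[0]; x0,y0=(q-h).astype(int); x0=max(x0,0);y0=max(y0,0); f=560/(2*h)
im=cv2.resize(c["pixels"][y0:y0+2*h,x0:x0+2*h],None,fx=f,fy=f,interpolation=cv2.INTER_CUBIC)[:,:,::-1].copy()
for sg in(1,-1):
    for P in([0,-9.5,sg*op],[0,9.5,sg*op],[-19,0,sg*op]):
        u=(proj(c,p+R@np.array(P)*.001)[0]-[x0,y0]+.5)*f; cv2.circle(im,tuple(int(v) for v in u),3,(0,255,0),-1)
cv2.imwrite("pics/"+sys.argv[1]+".png",im)
E
python3 ov3.py c1 50
```

```text
t 19.25 pos [647.5 102.5  91.1] th -117.4 tilt [ 0.12 -0.  ] j [ -1.  42.  83.   0.  55. 117.] open 87.0 F [ 0.3 -0.2 -0.6]
646.5,103.5,17,-117.5 shift [0.073, 0.0, 0.0] turn -0.0
```

View pics/c1.png

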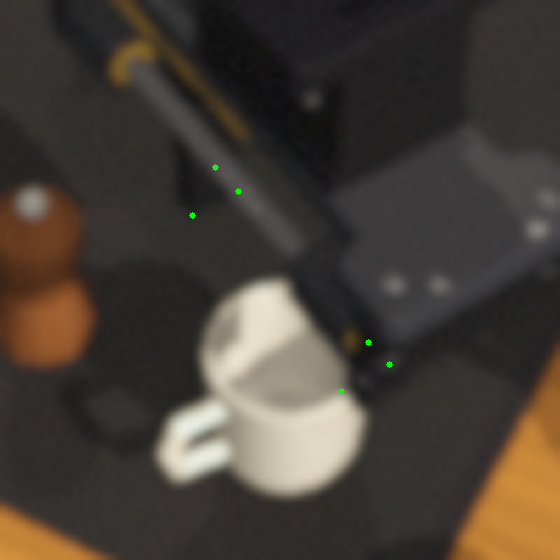

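Request:
play_rows([
  [[0.03, 0, 0, 0, 0, 0, 0.087], [0.05, 0, 0, 0, 0, 0, 0.087], [0.065, 0, 0, 0, 0, 0, 0.087], [0.074, 0, 0, 0, 0, 0, 0.087], [0.074, 0, 0, 0, 0, 0, 0.087], [0.074, 0, 0, 0, 0, 0, 0.087], [0.074, 0, 0, 0, 0, 0, 0.04], [0.074, 0, 0, 0, 0, 0, 0.04], [0.074, 0, 0, 0, 0, 0, 0.04], [0.074, 0, 0, 0, 0, 0, 0.04], [0.074, 0, 0, 0, 0, 0, 0.04], [0.074, 0, 0, 0, 0, 0, 0.04]],
])

```text
time_s: 20.5
position: [0.647, 0.1025, 0.0163]
tcp_rot: [[0.001, 0.887, -0.462], [0.0, -0.462, -0.887], [-1.0, 0.0, -0.0]]
force: [-0.5, 1.1, 1.1]
opening: 0.626
```

```bash
python3 plan.py 646.5,103.5,17,-117.5; python3 ov3.py c2 50
```

```text
t 20.5 pos [647.  102.5  16.3] th -117.51 tilt [0.03 0.01] j [ -1.  48.  85.   0.  47. 117.] open 54.5 F [-0.5  1.1  1.1]
```

View pics/c2.png

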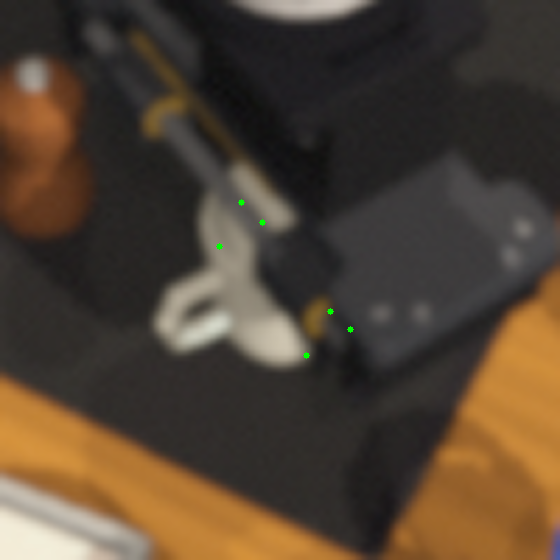

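```bash
python3 plan.py 646.8,102.7,17,-117.5 646.8,102.7,157,-117.5 540,-50,157,-70  398,-249,157,-45 
```

```text
t 20.55 pos [647.  102.5  16.3] th -117.5 tilt [0.03 0.01] j [ -1.  48.  85.   0.  47. 117.] open 54.7 F [-0.2  0.6  1.5]
646.8,102.7,157,-117.5 shift [-0.14, 0.0, 0.0] turn -0.0
540,-50,157,-70 shift [-0.14, -0.0242, 0.1848] turn -47.5
398,-249,157,-45 shift [-0.14, -0.0583, 0.4268] turn -72.5
```

Request:
play_rows([
  [[-0.02, 0, 0, 0, 0, 0, 0.04], [-0.06, 0, 0, 0, 0, 0, 0.04], [-0.1, 0, 0, 0, 0, 0, 0.04], [-0.14, 0, 0, 0, 0, 0, 0.04], [-0.14, -0.005, 0.035, -8, 0, 0, 0.04], [-0.14, -0.01, 0.075, -16, 0, 0, 0.04], [-0.14, -0.015, 0.115, -24, 0, 0, 0.04], [-0.14, -0.02, 0.155, -32, 0, 0, 0.04], [-0.14, -0.024, 0.1848, -40, 0, 0, 0.04], [-0.14, -0.024, 0.1848, -47.5, 0, 0, 0.04], [-0.14, -0.024, 0.1848, -47.5, 0, 0, 0.04], [-0.14, -0.024, 0.1848, -47.5, 0, 0, 0.04]],
])

```text
time_s: 21.75
position: [0.5403, -0.0504, 0.156]
tcp_rot: [[0.0, 0.941, 0.339], [0.0, 0.339, -0.941], [-1.0, 0.0, -0.0]]
force: [-0.6, 0.3, -1.2]
opening: 0.628
```

```bash
python3 plan.py 540,-50,157,-70  398,-249,157,-45; python3 - <<'E'
from fit import *
from rig import *
c=capture("top"); D=pickle.load(open("d0.pkl","rb"))
# kept cup: fit on top view
p=back(D["top"],[(439,214)],0.03)[0]; print("kept",np.round(p*1000))
E
python3 snap.py c3 400,190,60 270,180,70
```

```text
t 21.75 pos [540.3 -50.4 156. ] th -70.16 tilt [0. 0.] j [-17.  29.  98.   0.  53.  53.] open 54.6 F [-0.6  0.3 -1.2]
398,-249,157,-45 shift [0.0, -0.2015, 0.1384] turn -25.0
kept [ 402. -364.   30.]
```

View pics/c3.png

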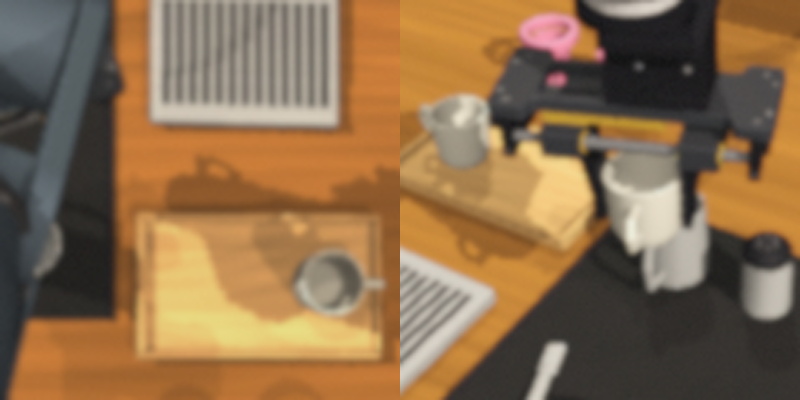

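Request:
play_rows([
  [[0, -0.03, 0.02, -6, 0, 0, 0.04], [0, -0.065, 0.045, -12, 0, 0, 0.04], [0, -0.1, 0.069, -18, 0, 0, 0.04], [0, -0.135, 0.093, -25, 0, 0, 0.04], [0, -0.17, 0.117, -25, 0, 0, 0.04], [0, -0.2, 0.137, -25, 0, 0, 0.04], [0, -0.2015, 0.1384, -25, 0, 0, 0.04], [0.03, -0.2015, 0.1384, -25, 0, 0, 0.04], [0.07, -0.2015, 0.1384, -25, 0, 0, 0.04], [0.1, -0.2015, 0.1384, -25, 0, 0, 0.04], [0.1, -0.2015, 0.1384, -25, 0, 0, 0.04], [0.1, -0.2015, 0.1384, -25, 0, 0, 0.04]],
])

```text
time_s: 23.1
position: [0.3986, -0.2488, 0.056]
tcp_rot: [[-0.001, 0.707, 0.708], [0.001, 0.708, -0.707], [-1.0, 0.0, -0.001]]
force: [-0.1, -0.0, -1.2]
opening: 0.624
```

```bash
python3 plan.py 398,-249,57,-45  398,-249,20,-45; python3 snap.py c4 400,190,60 250,170,60
```

```text
t 23.1 pos [ 398.6 -248.8   56. ] th -44.96 tilt [-0.04  0.05] j [-46.  36. 112.   0.  33.  -1.] open 54.3 F [-0.1 -0.  -1.2]
398,-249,20,-45 shift [0.037, 0.0, 0.0] turn -0.0
```

View pics/c4.png

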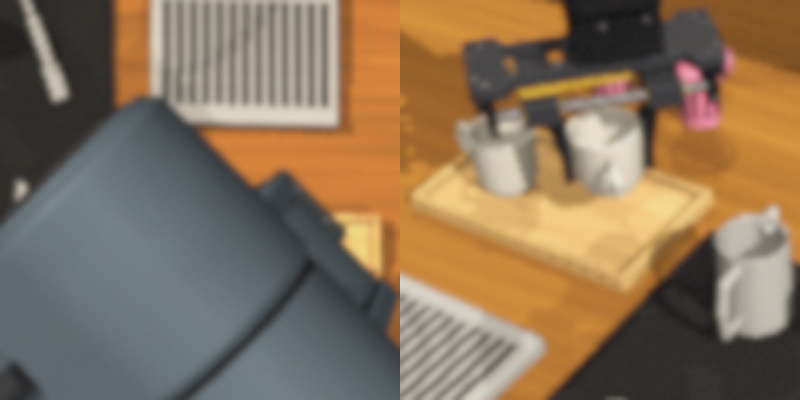

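Request:
play_rows([
  [[0.015, 0, 0, 0, 0, 0, 0.04], [0.025, 0, 0, 0, 0, 0, 0.04], [0.032, 0, 0, 0, 0, 0, 0.04], [0.035, 0, 0, 0, 0, 0, 0.04], [0.0365, 0, 0, 0, 0, 0, 0.04], [0.0365, 0, 0, 0, 0, 0, 0.04], [0.0365, 0, 0, 0, 0, 0, 0.04]],
])

```text
time_s: 23.9
position: [0.3983, -0.2496, 0.0198]
tcp_rot: [[0.0, 0.707, 0.707], [-0.0, 0.707, -0.707], [-1.0, -0.0, 0.0]]
force: [0.2, 0.4, -1.2]
opening: 0.626
```

```bash
python3 plan.py 398,-249,57,-45; python3 snap.py c5 400,190,60 250,170,50
```

```text
t 23.9 pos [ 398.3 -249.6   19.8] th -45.01 tilt [ 0.02 -0.02] j [-46.  40. 113.   0.  27.  -1.] open 54.5 F [ 0.2  0.4 -1.2]
```

View pics/c5.png

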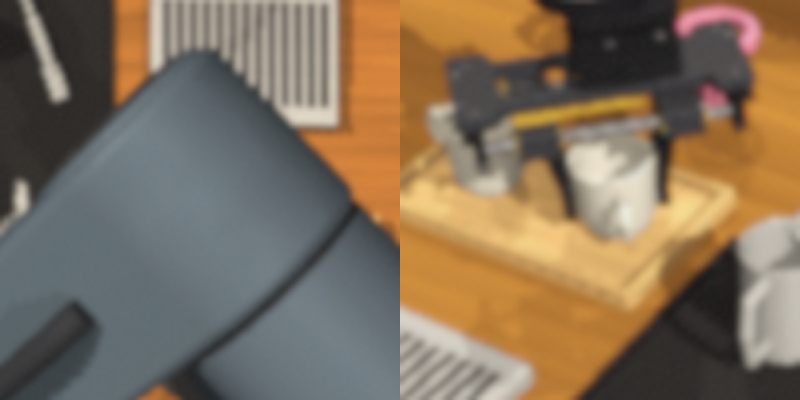

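Request:
play_rows([
  [[0.001, 0, 0, 0, 0, 0, 0.04], [0.001, 0, 0, 0, 0, 0, 0.04], [0.001, 0, 0, 0, 0, 0, 0.075], [0.001, 0, 0, 0, 0, 0, 0.075], [0.001, 0, 0, 0, 0, 0, 0.075], [0.001, 0, 0, 0, 0, 0, 0.075], [0.001, 0, 0, 0, 0, 0, 0.075], [-0.02, 0, 0, 0, 0, 0, 0.075], [-0.05, 0, 0, 0, 0, 0, 0.075], [-0.09, 0, 0, 0, 0, 0, 0.075], [-0.13, 0, 0, 0, 0, 0, 0.075], [-0.13, 0, 0, 0, 0, 0, 0.075]],
])

```text
time_s: 25.2
position: [0.4006, -0.2517, 0.1539]
tcp_rot: [[0.008, 0.707, 0.707], [-0.008, 0.707, -0.707], [-1.0, -0.0, 0.011]]
force: [0.1, -0.6, 0.8]
opening: 0.865
```

```bash
python3 plan.py 398.2,-249.3,149,-45 434.5,-91.3,149,-84 434.5,-91.3,22,-84 ; python3 snap.py c6 400,190,60 250,170,50
```

```text
t 25.2 pos [ 400.6 -251.7  153.9] th -44.99 tilt [ 0.43 -0.44] j [-46.  25. 108.   0.  47.  -1.] open 75.2 F [ 0.1 -0.6  0.8]
434.5,-91.3,149,-84 shift [0.0, 0.1374, -0.0861] turn 39.0
434.5,-91.3,22,-84 shift [0.127, 0.1374, -0.0861] turn 39.0
```

View pics/c6.png

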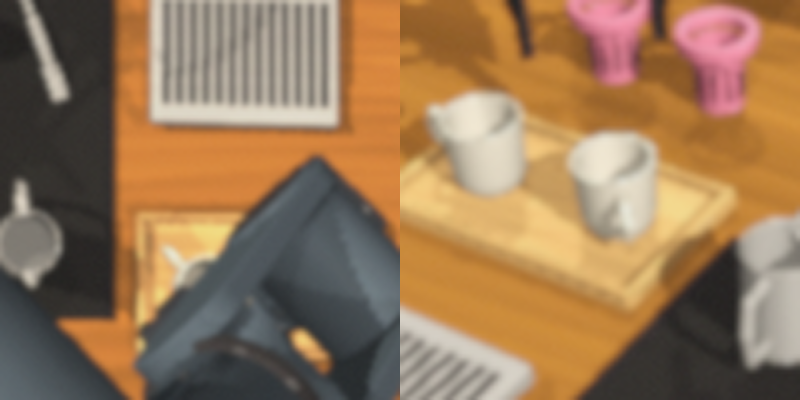

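Request:
play_rows([
  [[0, 0.035, -0.022, 8, 0, 0, 0.087], [0, 0.07, -0.044, 16, 0, 0, 0.087], [0, 0.105, -0.066, 24, 0, 0, 0.087], [0, 0.1374, -0.0861, 32, 0, 0, 0.087], [0, 0.1374, -0.0861, 39, 0, 0, 0.087], [0, 0.1374, -0.0861, 39, 0, 0, 0.087], [0.03, 0.1374, -0.0861, 39, 0, 0, 0.087], [0.05, 0.1374, -0.0861, 39, 0, 0, 0.087], [0.05, 0.1374, -0.0861, 39, 0, 0, 0.087], [0.05, 0.1374, -0.0861, 39, 0, 0, 0.087], [0.05, 0.1374, -0.0861, 39, 0, 0, 0.087]],
])

```text
time_s: 26.4
position: [0.4347, -0.092, 0.0999]
tcp_rot: [[0.001, 0.995, 0.105], [-0.0, 0.105, -0.995], [-1.0, 0.001, 0.0]]
force: [-0.2, 0.3, -0.1]
opening: 0.998
```

```bash
python3 plan.py 434.5,-91.3,99,-84 434.5,-91.3,22,-84 ; python3 ov3.py d1 50
```

```text
t 26.4 pos [434.7 -92.   99.9] th -84.0 tilt [ 0.04 -0.02] j [-26.  29. 114.  -0.  37.  58.] open 86.9 F [-0.2  0.3 -0.1]
434.5,-91.3,22,-84 shift [0.077, 0.0, 0.0] turn -0.0
```

View pics/d1.png

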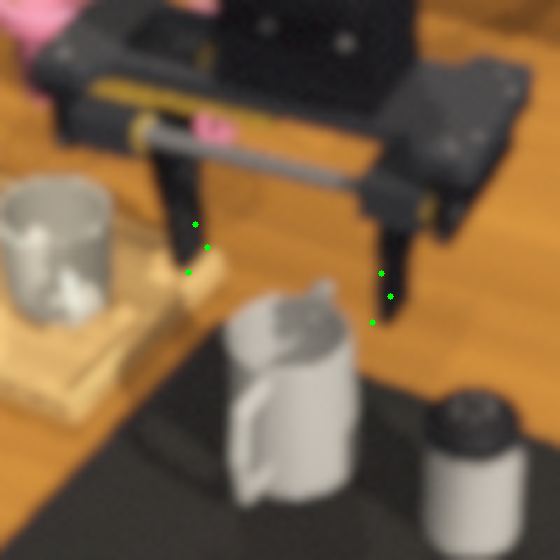

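Request:
play_rows([
  [[0.03, 0, 0, 0, 0, 0, 0.087], [0.05, 0, 0, 0, 0, 0, 0.087], [0.068, 0, 0, 0, 0, 0, 0.087], [0.078, 0, 0, 0, 0, 0, 0.087], [0.078, 0, 0, 0, 0, 0, 0.087], [0.078, 0, 0, 0, 0, 0, 0.087], [0.078, 0, 0, 0, 0, 0, 0.04], [0.078, 0, 0, 0, 0, 0, 0.04], [0.078, 0, 0, 0, 0, 0, 0.04], [0.078, 0, 0, 0, 0, 0, 0.04], [0.078, 0, 0, 0, 0, 0, 0.04], [0.078, 0, 0, 0, 0, 0, 0.04]],
])

```text
time_s: 27.65
position: [0.4345, -0.0914, 0.0217]
tcp_rot: [[0.0, 0.995, 0.105], [-0.0, 0.105, -0.995], [-1.0, 0.0, 0.0]]
force: [-0.0, -0.5, 2.3]
opening: 0.623
```

```bash
python3 plan.py 434.6,-91.8,22,-84 434.6,-91.8,122,-84 607,-290,122,-84 ; python3 ov3.py d2 50
```

```text
t 27.65 pos [434.5 -91.4  21.7] th -83.99 tilt [ 0.02 -0.01] j [-26.  39. 116.  -0.  25.  58.] open 54.2 F [-0.  -0.5  2.3]
434.6,-91.8,122,-84 shift [-0.1, 0.0, 0.0] turn -0.0
607,-290,122,-84 shift [-0.1, 0.1507, 0.2151] turn -0.0
```

View pics/d2.png

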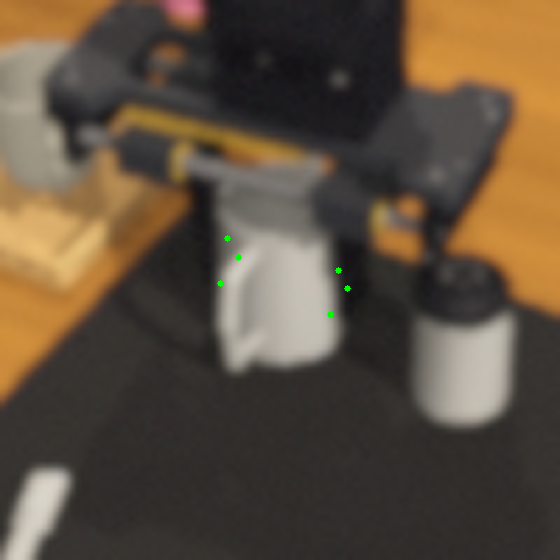

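Request:
play_rows([
  [[-0.02, 0, 0, 0, 0, 0, 0.04], [-0.06, 0, 0, 0, 0, 0, 0.04], [-0.1, 0, 0, 0, 0, 0, 0.04], [-0.12, 0.015, 0.02, 0, 0, 0, 0.04], [-0.12, 0.04, 0.055, 0, 0, 0, 0.04], [-0.12, 0.065, 0.09, 0, 0, 0, 0.04], [-0.12, 0.09, 0.125, 0, 0, 0, 0.04], [-0.12, 0.115, 0.16, 0, 0, 0, 0.04], [-0.12, 0.135, 0.19, 0, 0, 0, 0.04], [-0.12, 0.15, 0.215, 0, 0, 0, 0.04], [-0.12, 0.15, 0.215, 0, 0, 0, 0.04], [-0.12, 0.15, 0.215, 0, 0, 0, 0.04]],
])

```text
time_s: 28.9
position: [0.605, -0.2892, 0.1401]
tcp_rot: [[-0.003, 0.995, 0.104], [0.002, 0.104, -0.995], [-1.0, -0.002, -0.002]]
force: [-0.1, -0.1, -2.2]
opening: 0.62
```

Request:
play_rows([
  [[0.03, 0, 0, 0, 0, 0, 0.04], [0.06, 0, 0, 0, 0, 0, 0.04], [0.08, 0, 0, 0, 0, 0, 0.04], [0.08, 0, 0, 0, 0, 0, 0.04], [0.08, 0, 0, 0, 0, 0, 0.04]],
])

```text
time_s: 29.4
position: [0.6053, -0.2883, 0.0614]
tcp_rot: [[-0.002, 0.994, 0.105], [0.001, 0.105, -0.994], [-1.0, -0.001, -0.001]]
force: [-0.4, -0.5, -1.6]
opening: 0.626
```

```bash
python3 plan.py 606.7,-290,62,-84 607,-290,34,-84 ; python3 ov3.py d3 60
```

```text
t 29.4 pos [ 605.3 -288.3   61.4] th -83.97 tilt [-0.09  0.07] j [-35.  45.  82.   0.  54.  49.] open 54.5 F [-0.4 -0.5 -1.6]
607,-290,34,-84 shift [0.028, 0.0003, 0.0] turn -0.0
```

View pics/d3.png

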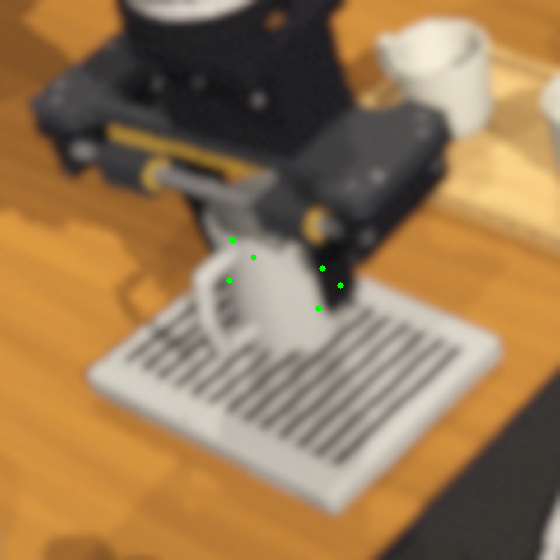

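```bash
python3 - <<'E'
from fit import *
from rig import *
c=capture("scene");s=read_state();p=s["position"];print(p)
u=proj(c,[p[0],p[1],.08])[0]; h=32; x0,y0=(u-h).astype(int); roi=(x0,y0,x0+2*h,y0+2*h)
im=cv2.resize(c["pixels"][y0:y0+2*h,x0:x0+2*h],None,fx=S,fy=S,interpolation=cv2.INTER_CUBIC)[:,:,::-1].copy()
raw=im.copy()
m=sil(c,M["jug_c"],[p[0],p[1],np.radians(-84)],roi,p[2]-.0187)
cv2.drawContours(im,cv2.findContours(m,0,2)[0],-1,(0,0,255),1)
cv2.imwrite("pics/d4.png",cv2.resize(np.hstack([im,raw]),None,fx=1.5,fy=1.5))
E
```

```text
[ 0.60675757 -0.28958017  0.06308461]
```

View pics/d4.png

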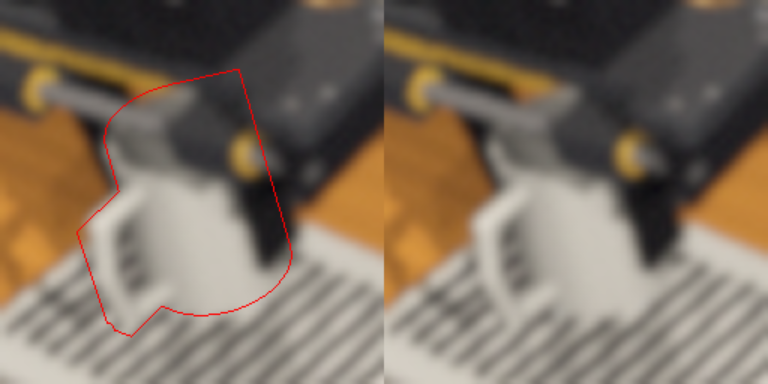

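Request:
play_rows([
  [[0.012, 0, 0, 0, 0, 0, 0.04], [0.02, 0, 0, 0, 0, 0, 0.04], [0.025, 0, 0, 0, 0, 0, 0.04], [0.0275, 0, 0, 0, 0, 0, 0.04], [0.0285, 0, 0, 0, 0, 0, 0.04], [0.0285, 0, 0, 0, 0, 0, 0.04], [0.0285, 0, 0, 0, 0, 0, 0.04]],
])

```text
time_s: 30.2
position: [0.6055, -0.2891, 0.0338]
tcp_rot: [[-0.001, 0.995, 0.105], [0.001, 0.105, -0.995], [-1.0, -0.001, -0.001]]
force: [-3.3, 1.6, 5.8]
opening: 0.626
```

```bash
python3 plan.py 606.7,-290,34,-84 607,-290,34,-84
```

```text
t 30.2 pos [ 605.5 -289.1   33.8] th -84.0 tilt [-0.08  0.04] j [-35.  47.  82.  -0.  51.  49.] open 54.5 F [-3.3  1.6  5.8]
607,-290,34,-84 shift [0.0, 0.0003, 0.0] turn -0.0
```

Contact made; release and rise.

Request:
play_rows([
  [[0, 0, 0, 0, 0, 0, 0.08], [0, 0, 0, 0, 0, 0, 0.08], [0, 0, 0, 0, 0, 0, 0.08], [0, 0, 0, 0, 0, 0, 0.08], [0, 0, 0, 0, 0, 0, 0.08], [-0.02, 0, 0, 0, 0, 0, 0.08], [-0.06, 0, 0, 0, 0, 0, 0.08], [-0.1, 0, 0, 0, 0, 0, 0.08], [-0.12, 0.006, -0.04, 0, 0, 0, 0.06], [-0.12, 0.006, -0.08, 0, 0, 0, 0.04], [-0.12, 0.006, -0.12, 0, 0, 0, 0.04], [-0.12, 0.006, -0.12, 0, 0, 0, 0.04]],
])

```text
time_s: 31.4
position: [0.5977, -0.164, 0.1531]
tcp_rot: [[-0.003, 0.994, 0.109], [0.003, 0.109, -0.994], [-1.0, -0.003, -0.004]]
force: [0.1, -0.1, -0.3]
opening: 0.643
```

Request:
play_rows([
  [[0, 0, 0, 0, 0, 0, 0.04], [0, 0, 0, 0, 0, 0, 0.04]],
])

```text
time_s: 31.6
position: [0.6001, -0.1706, 0.1532]
tcp_rot: [[0.001, 0.995, 0.104], [-0.001, 0.104, -0.995], [-1.0, 0.001, 0.001]]
force: [0.9, 0.0, 0.1]
opening: 0.494
```

```bash
python3 plan.py 600,-170,154,-84 600,-170,154,-84;python3 snap.py d5 400,150,45 200,200,60
```

```text
t 31.6 pos [ 600.1 -170.6  153.2] th -84.02 tilt [ 0.06 -0.05] j [-26.  35.  86.  -0.  59.  58.] open 43.0 F [0.9 0.  0.1]
600,-170,154,-84 shift [0.0, 0.0, 0.0] turn -0.0
```

View pics/d5.png

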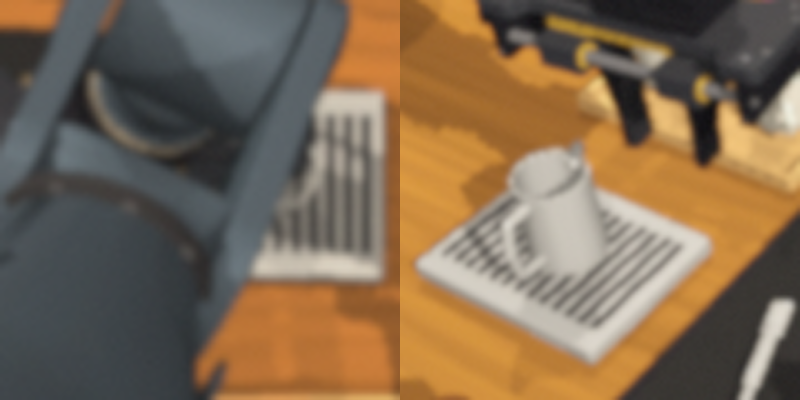

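```bash
python3 plan.py 600,-170.4,153.3,-84 629.3,-104.3,50,-71.6
```

```text
t 31.7 pos [ 599.9 -171.   152.9] th -84.09 tilt [ 0.03 -0.03] j [-26.  35.  86.  -0.  59.  58.] open 41.0 F [-0.2  0.4  0. ]
629.3,-104.3,50,-71.6 shift [0.1033, 0.036, -0.0627] turn -12.4
```

Request:
play_rows([
  [[0, 0.018, -0.031, -6, 0, 0, 0.035], [0, 0.036, -0.0627, -12.4, 0, 0, 0.035], [0.04, 0.036, -0.0627, -12.4, 0, 0, 0.035], [0.08, 0.036, -0.0627, -12.4, 0, 0, 0.035], [0.103, 0.036, -0.0627, -12.4, 0, 0, 0.035], [0.103, 0.036, -0.0627, -12.4, 0, 0, 0.035], [0.103, 0.036, -0.0627, -12.4, 0, 0, 0.035], [0.103, 0.036, -0.0627, -12.4, 0, 0, 0.035], [0.103, 0.036, -0.0627, -12.4, 0, 0, 0.035]],
])

```text
time_s: 32.6
position: [0.6302, -0.1043, 0.0519]
tcp_rot: [[0.004, 0.949, 0.315], [-0.001, 0.315, -0.949], [-1.0, 0.003, 0.002]]
force: [-0.7, 0.4, 0.2]
opening: 0.403
```

```bash
python3 plan.py 629.3,-104.3,50,-71.6 629.3,-104.3,6,-71.6; python3 ov3.py e1 40
```

```text
t 32.6 pos [ 630.2 -104.3   51.9] th -71.63 tilt [ 0.2  -0.07] j [-19.  44.  87.  -0.  49.  52.] open 35.0 F [-0.7  0.4  0.2]
629.3,-104.3,6,-71.6 shift [0.044, 0.0, 0.0] turn -0.0
```

View pics/e1.png

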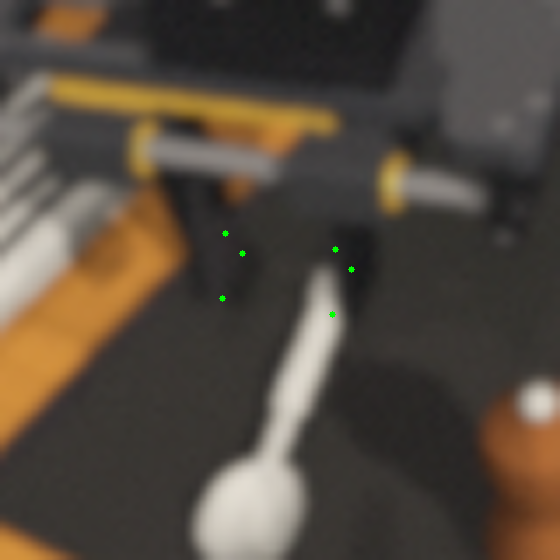

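```bash
python3 - <<'E'
from h import *
D=pickle.load(open("d0.pkl","rb"))
for z in (.0,.03,.05,.06,.07,.08,.09,.1):
    print(z,np.round(back(D["top"],[(317,129.5)],z)[0]*1000),np.round(back(D["scene"],[(282,254.5)],z)[0]*1000), np.round(back(D["scene"],[(283,283)],0.003)[0]*1000))
E
```

```text
0.0 [659.  -3.   0.] [597. -32.   0.] [662.  12.   3.]
0.03 [652.  -3.  30.] [617. -18.  30.] [662.  12.   3.]
0.05 [648.  -3.  50.] [630.  -8.  50.] [662.  12.   3.]
0.06 [646.  -3.  60.] [637.  -3.  60.] [662.  12.   3.]
0.07 [644.  -3.  70.] [644.   2.  70.] [662.  12.   3.]
0.08 [642.  -3.  80.] [651.   7.  80.] [662.  12.   3.]
0.09 [639.  -3.  90.] [657.  12.  90.] [662.  12.   3.]
0.1 [637.  -3. 100.] [664.  16. 100.] [662.  12.   3.]
```

Request:
play_rows([
  [[0, -0.012, 0, 0, 0, 0, 0.035], [0.02, -0.0125, 0, 0, 0, 0, 0.035], [0.03, -0.0125, 0, 0, 0, 0, 0.035], [0.038, -0.0125, 0, 0, 0, 0, 0.035], [0.042, -0.0125, 0, 0, 0, 0, 0.035], [0.042, -0.0125, 0, 0, 0, 0, 0.035], [0.042, -0.0125, 0, 0, 0, 0, 0.035]],
])

```text
time_s: 33.35
position: [0.6172, -0.1074, 0.0083]
tcp_rot: [[0.001, 0.949, 0.316], [-0.0, 0.316, -0.949], [-1.0, 0.0, 0.0]]
force: [0.4, 0.2, 0.1]
opening: 0.405
```

```bash
python3 plan.py 617.9,-108.1,6,-71.6; python3 ov3.py e2 40
```

```text
t 33.35 pos [ 617.2 -107.4    8.3] th -71.59 tilt [ 0.03 -0.01] j [-20.  47.  90.  -0.  44.  52.] open 35.3 F [0.4 0.2 0.1]
```

View pics/e2.png

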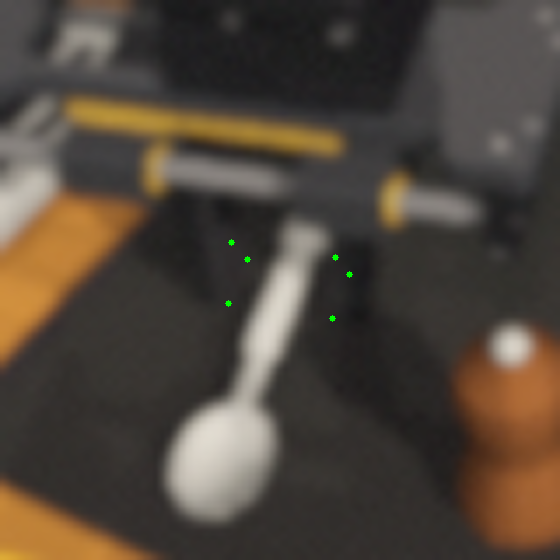

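Request:
play_rows([
  [[0.0032, 0, 0, 0, 0, 0, 0.035], [0.0032, 0, 0, 0, 0, 0, 0.02], [0.0032, 0, 0, 0, 0, 0, 0.0], [0.0032, 0, 0, 0, 0, 0, 0.0], [0.0032, 0, 0, 0, 0, 0, 0.0], [0.0032, 0, 0, 0, 0, 0, 0.0], [0.0032, 0, 0, 0, 0, 0, 0.0], [0.0032, 0, 0, 0, 0, 0, 0.0]],
])

```text
time_s: 34.2
position: [0.6169, -0.1074, 0.0049]
tcp_rot: [[0.0, 0.949, 0.316], [-0.0, 0.316, -0.949], [-1.0, 0.0, 0.0]]
force: [0.3, -0.1, -0.4]
opening: 0.1
```

```bash
python3 plan.py 617.4,-107.6,5,-71.6
```

```text
t 34.2 pos [ 616.9 -107.4    4.9] th -71.6 tilt [ 0.01 -0.  ] j [-20.  47.  90.   0.  43.  52.] open 8.7 F [ 0.3 -0.1 -0.4]
```

```bash
python3 plan.py 617,-107.5,5,-71.6 617,-107.5,150,-71.6 510,90,150,-30 400.4,270.4,150,-6.9
```

```text
t 34.2 pos [ 616.9 -107.4    4.9] th -71.6 tilt [ 0.01 -0.  ] j [-20.  47.  90.   0.  43.  52.] open 8.7 F [ 0.3 -0.1 -0.4]
617,-107.5,150,-71.6 shift [-0.145, 0.0, 0.0] turn -0.0
510,90,150,-30 shift [-0.145, -0.0392, -0.2212] turn -41.6
400.4,270.4,150,-6.9 shift [-0.145, -0.0862, -0.4269] turn -64.7
```

Request:
play_rows([
  [[-0.01, 0, 0, 0, 0, 0, 0], [-0.04, 0, 0, 0, 0, 0, 0], [-0.08, 0, 0, 0, 0, 0, 0], [-0.12, 0, 0, 0, 0, 0, 0], [-0.145, -0.005, -0.03, -6, 0, 0, 0], [-0.145, -0.012, -0.07, -13, 0, 0, 0], [-0.145, -0.02, -0.11, -20, 0, 0, 0], [-0.145, -0.027, -0.15, -27, 0, 0, 0], [-0.145, -0.034, -0.19, -34, 0, 0, 0], [-0.145, -0.0392, -0.2212, -41.6, 0, 0, 0], [-0.145, -0.0392, -0.2212, -41.6, 0, 0, 0], [-0.145, -0.0392, -0.2212, -41.6, 0, 0, 0]],
])

```text
time_s: 35.4
position: [0.5101, 0.0906, 0.1506]
tcp_rot: [[0.002, 0.5, 0.866], [-0.0, 0.866, -0.5], [-1.0, 0.0, 0.002]]
force: [0.1, -1.0, -0.3]
opening: 0.102
```

```bash
python3 plan.py 510,90,150,-30 400.4,270.4,150,-6.9 400.4,270.4,65,-6.9; python3 ov3.py e3 60
```

```text
t 35.4 pos [510.1  90.6 150.6] th -29.97 tilt [ 0.09 -0.02] j [ -2.  28. 102.  -0.  50.  28.] open 8.9 F [ 0.1 -1.  -0.3]
400.4,270.4,150,-6.9 shift [0.0, 0.1014, -0.1851] turn -23.1
400.4,270.4,65,-6.9 shift [0.085, 0.1014, -0.1851] turn -23.1
```

View pics/e3.png

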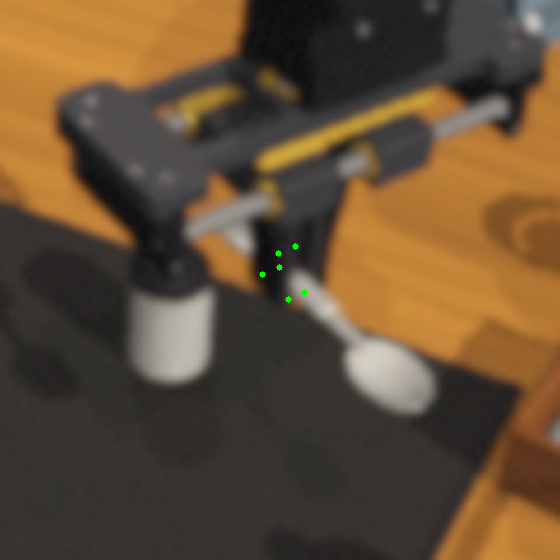

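Spoon is held level. On to the box.

Request:
play_rows([
  [[0, 0.02, -0.037, -6, 0, 0, 0], [0, 0.04, -0.074, -12, 0, 0, 0], [0, 0.06, -0.11, -18, 0, 0, 0], [0, 0.08, -0.147, -23.1, 0, 0, 0], [0, 0.1014, -0.1851, -23.1, 0, 0, 0], [0, 0.1014, -0.1851, -23.1, 0, 0, 0], [0.04, 0.1014, -0.1851, -23.1, 0, 0, 0], [0.075, 0.1014, -0.1851, -23.1, 0, 0, 0], [0.075, 0.1014, -0.1851, -23.1, 0, 0, 0], [0.075, 0.1014, -0.1851, -23.1, 0, 0, 0], [0.075, 0.1014, -0.1851, -23.1, 0, 0, 0]],
])

```text
time_s: 36.55
position: [0.4023, 0.2703, 0.0762]
tcp_rot: [[0.003, 0.122, 0.993], [0.001, 0.993, -0.122], [-1.0, 0.001, 0.003]]
force: [0.0, 0.6, -0.7]
opening: 0.099
```

```bash
python3 plan.py 400.4,270.4,75,-6.9 400.4,270.4,12,-6.9; python3 ov3.py e4 60; python3 snap.py e5 218,210,45 450,240,60
```

```text
t 36.55 pos [402.3 270.3  76.2] th -7.0 tilt [0.17 0.06] j [ 21.  34. 109.  -0.  37.  28.] open 8.6 F [ 0.   0.6 -0.7]
400.4,270.4,12,-6.9 shift [0.063, 0.0, 0.0] turn -0.0
```

View pics/e4.png

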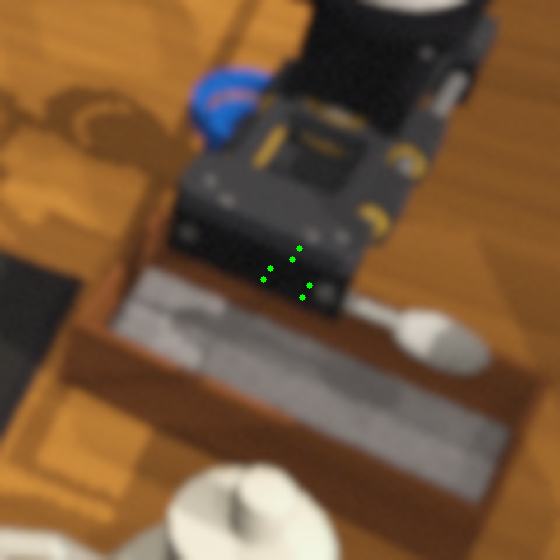

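Request:
play_rows([
  [[0.025, 0, -0.001, 0, 0, 0, 0], [0.045, 0, -0.001, 0, 0, 0, 0], [0.058, 0, -0.001, 0, 0, 0, 0], [0.064, 0, -0.001, 0, 0, 0, 0], [0.0655, 0, -0.001, 0, 0, 0, 0], [0.0655, 0, -0.001, 0, 0, 0, 0], [0.0655, 0, -0.001, 0, 0, 0, 0]],
])

```text
time_s: 37.4
position: [0.3998, 0.2709, 0.0101]
tcp_rot: [[0.002, 0.12, 0.993], [0.001, 0.993, -0.12], [-1.0, 0.001, 0.001]]
force: [-1.7, -0.2, -0.4]
opening: 0.1
```

```bash
python3 plan.py 400.4,270.4,75,-6.9; python3 ov3.py e6 60
```

```text
t 37.4 pos [399.8 270.9  10.1] th -6.9 tilt [0.09 0.03] j [ 21.  41. 111.  -0.  28.  28.] open 8.7 F [-1.7 -0.2 -0.4]
```

View pics/e6.png

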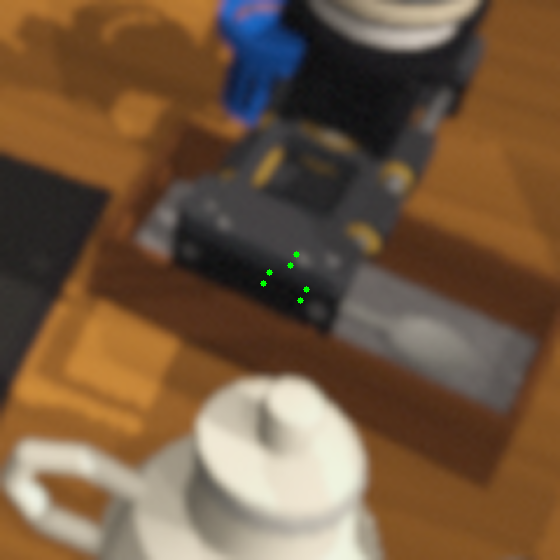

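Request:
play_rows([
  [[0.0015, 0, 0, 0, 0, 0, 0], [0.0015, 0, 0, 0, 0, 0, 0], [0.0015, 0, 0, 0, 0, 0, 0.03], [0.0015, 0, 0, 0, 0, 0, 0.03], [0.0015, 0, 0, 0, 0, 0, 0.03], [0.0015, 0, 0, 0, 0, 0, 0.03], [-0.02, 0, 0, 0, 0, 0, 0.03], [-0.06, 0, 0, 0, 0, 0, 0.03], [-0.1, 0, 0, 0, 0, 0, 0.03], [-0.14, 0, 0, 0, 0, 0, 0.03], [-0.18, 0, 0, 0, 0, 0, 0.03], [-0.2, 0, 0, 0, 0, 0, 0.03]],
])

```text
time_s: 38.65
position: [0.4005, 0.2712, 0.2127]
tcp_rot: [[0.005, 0.12, 0.993], [0.002, 0.993, -0.12], [-1.0, 0.003, 0.005]]
force: [-0.1, 0.3, -1.4]
opening: 0.346
```

Request:
play_rows([
  [[0, 0.04, -0.01, 0, 0, 0, 0.03], [0, 0.08, -0.03, 0, 0, 0, 0.03], [0, 0.12, -0.05, 0, 0, 0, 0.03], [0, 0.16, -0.08, 0, 0, 0, 0.03], [0, 0.2, -0.11, 0, 0, 0, 0.03], [0, 0.24, -0.14, 0, 0, 0, 0.03], [0, 0.28, -0.16, 0, 0, 0, 0.03], [0, 0.28, -0.16, 0, 0, 0, 0.03], [0, 0.28, -0.16, 0, 0, 0, 0.03]],
])

```text
time_s: 39.55
position: [0.2731, 0.568, 0.2087]
tcp_rot: [[-0.0, 0.118, 0.993], [-0.001, 0.993, -0.118], [-1.0, -0.001, -0.0]]
force: [0.1, -1.1, -0.0]
opening: 0.344
```

```bash
python3 plan.py 0,0,0,0; python3 - <<'E'
from rig import *
from h import *
D={}
for n in("top","scene"):
    c=capture(n); D[n]=c
    r=(90,240,170,470) if n=="top" else (130,350,140,510)
    a=c["pixels"][r[0]:r[1],r[2]:r[3]]; f=2.6 if n=="top" else 2.1
    cv2.imwrite(f"pics/f_{n}.png",cv2.resize(a,None,fx=f,fy=f,interpolation=cv2.INTER_CUBIC)[:,:,::-1])
pickle.dump(D,open("d1.pkl","wb"))
E
```

```text
t 39.55 pos [273.1 568.  208.7] th -6.77 tilt [-0.02 -0.08] j [54. 32. 82. -0. 67. 61.] open 30.0 F [ 0.1 -1.1 -0. ]
```

View pics/f_top.png

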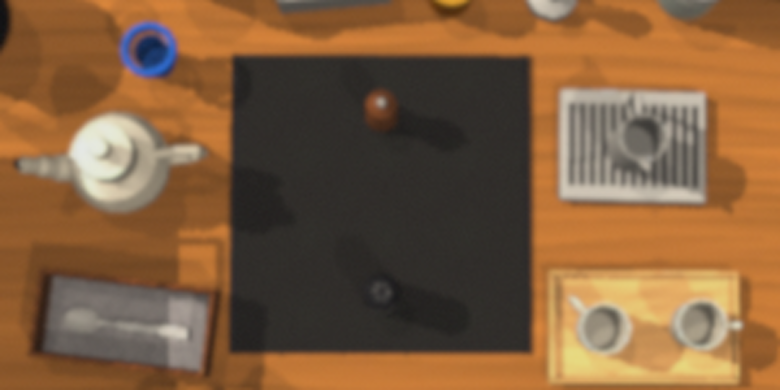

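View pics/f_scene.png

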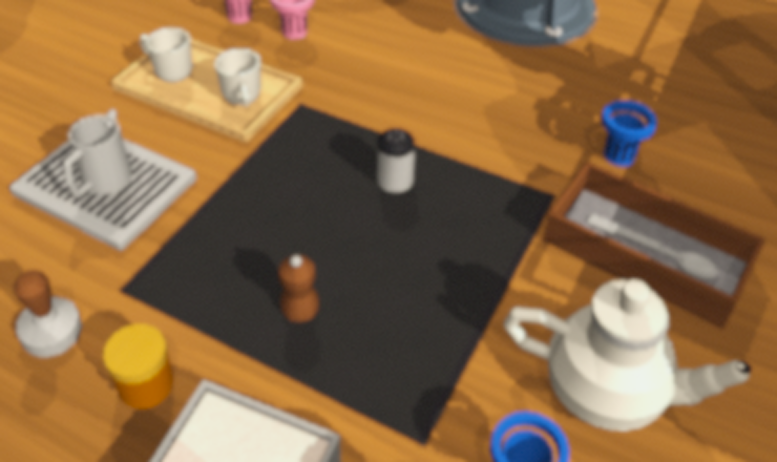

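```bash
python3 - <<'E'
from fit import *
D=pickle.load(open("d1.pkl","rb")); t=[]
for n in("top","scene"):
    c=D[n];u=proj(c,[.5845,.2955,.12])[0];h=24;x0,y0=(u-h).astype(int);f=400/48
    im=cv2.resize(c["pixels"][y0:y0+48,x0:x0+48],(400,400),interpolation=cv2.INTER_CUBIC)[:,:,::-1].copy();raw=im.copy()
    for r,z,col in((30,117,(0,0,255)),(31,114,(0,255,0)),(31,102,(0,255,0)),(11,132,(0,0,255))):
        cv2.polylines(im,[((proj(c,ring(r,z)*mm+[.5845,.2955,0])-[x0,y0]+.5)*f).astype(np.int32)],True,col,1)
    t.append(np.vstack([im,raw]))
cv2.imwrite("pics/g.png",cv2.resize(np.hstack(t),None,fx=.75,fy=.75))
D0=pickle.load(open("d0.pkl","rb"))
a=D0["top"]["pixels"][200:228,424:460].astype(int);b=D["top"]["pixels"][200:228,424:460].astype(int);print(abs(a-b).mean())
E
```

```text
6.691468253968254
```

View pics/g.png

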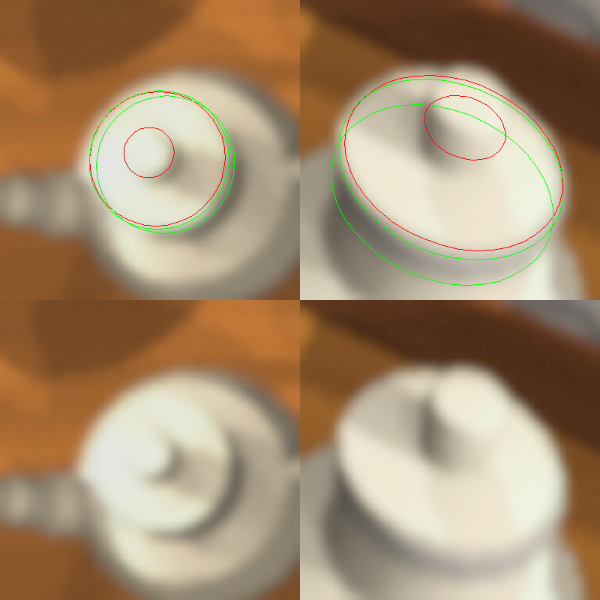

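```bash
python3 -c "
from rig import *
s=read_state();print(s['time_s'],s['qvel'].round(2));print(hand_in())"
```

```text
39.65 [-1.03 -0.58  0.27  0.24 -0.09  0.08]
the job is handed in; nothing more can be done
None
```

I put all five things away as asked and handed the job in at about 39.7 s, well under the 134 s limit.

- **Teapot:** The steel infuser hangs in the white teapot, and the lid was laid on it afterwards. Overlays in both cameras show the collar on the pot's rim and the lid level, about where a fully seated infuser and lid would be.
- **Loose cup:** It stands upright in the free half of the wooden tray. The cup already there shows at the same pixel position before and after. A pixel comparison of its area differed slightly (mean about 6.7 of 255). I put that down to changed shadows and noise, but did not look further.
- **Milk jug:** It stands upright near the middle of the drip tray.
- **Teaspoon:** It lies inside the cutlery box. I gripped it 12 mm towards the handle's end from the given point, to keep the gripper clear of the pepper mill.

None of the forces I read at the end of each move passed 7 N. While lowering the infuser I read a side force of about 5 N. It fell away after I shifted 2 mm, and the infuser went home freely. The blue and pink look-alikes were left alone. At hand-in the gripper was touching nothing, and no check failed.

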